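# Clear the check weights off the balance into their fitted cases

## Robot

A 6-joint arm with a two-finger parallel gripper is mounted at the origin on a cart in front of the work surface, level with it; the furniture and walls round the work are solid. World frame = base frame: x ahead of the robot, y to its left, z up, the work surface at z = 0. Lengths are in m, angles in rad, forces in N, time in s.
With the tool pointing down it reaches from about 0.3 to 0.85 m from the base axis. Payload 4.2 kg.
Tool frame: the origin (TCP) lies between the finger pads; the fingertips stand 8 mm ahead of it and the grasp point (between the pads) lies 11 mm behind it; z points along the fingers, y is the line along which they close (so a half turn about z gives the same grasp; the last joint's range is limited). The gripper opens to 91 mm and grips with 3 to 60 N. Pads are 32 mm wide; open, the fingers measure 118 mm over their backs; the gripper's body (76 mm by 178 mm) begins 60 mm behind the grasp point.
Start: joints at [1.119, 0.32, 1.565, -0, 1.257, -0.02], TCP at [0.241, 0.522, 0.222] pointing down, gripper open.
Joint ranges: [-3.11, 3.11], [-0.84, 2.01], [0.21, 2.61], [-1.34, 4.49], [0.05, 2.63], [-2.56, 2.56]. Speed limits (rad/s): [2.57, 2.57, 3.14, 3.14, 3.14, 3.14].

## Interface

Orientations are given as a unit quaternion [x, y, z, w].
In Python, from rig import env gives the robot as it stands.
- The arm moves only by the tool move_arm, never from a script. Its argument "steps" is a list of rows, each an object of numbers: "dx", "dy", "dz": the shift along the tool's x, y, z in a scale on which 1.0 is 0.75 m; "wx", "wy", "wz": the turn, a rotation vector about the tool's x, y, z in parts of the range, where 1.0 means pi rad; "hand": the opening, from 0 (shut) to 1 (fully open). A call has 1 to 10 rows; each row is the pose to reach, as a shift and turn from the pose commanded when the call began, along the tool's axes at that moment; what a row does not reach only later rows make up. A row lasts 1/12 s, in which the tool goes at most 41.7 mm and 7.16 degrees, less where a joint would pass 70% of its speed; a pose out of reach is approached as far as the arm can. A call with a gripper value outside its range is refused whole. The fingers move at their own pace and stop on an object; the grip force is fixed at half the most. Time passes only in rows, so rows that repeat a pose let the fingers close. It gives the time, the measured TCP pose, the force, the opening and the grip force at its end, in the units of the state.
- env.observe(): the state, without advancing time (a new reading comes with each control period).
- env.camera(name): name is "side" or "top"; returns the picture (384x512x3 uint8, blue, green, red); there is no depth.
- env.camera_info(name): a dict with "fx", "fy", "cx", "cy" (pixels), "k1" (the pictures are not rectified: a ray, as slopes to the right and down, at radius r is drawn at 1 + k1 r^2 times it, then the intrinsics apply), "eye" and "attitude" of the camera in the world. Camera axes: x right, y down, z forward; pixel columns grow to the right and rows downward; lengths in m; the calibration is good to about 2 mm. A picture is of the moment at which its call begins. camera_info takes no time and is no camera call.
- env.hand_in(): hands the job in; it is judged then, once.
The state is a dict: "time": time; "joint_positions": joint angles; "dq": joint speeds; "effort": joint torques, N m; "position": TCP position; "tcp_rot": TCP orientation; "ft_force": force on the tool from outside, world axes, zero at the start; "moment": the same for the moment, N m; "gripper_width": opening from 0.0 (shut) to 1.0 (fully open); "finger_force": force on a finger pad.
Only numpy, scipy, OpenCV 4.12 (cv2) and the standard library are available. Lean on these libraries where they do the work, as an engineer would, in place of code of your own. Each camera call takes 0.05 s, during which the arm holds its last target. There are 200 camera calls.

## Task

The balance check is done: unload the stack of four brass weights from the balance pan, one weight at a time from the top down, and stand each one upright in the wooden case whose round well fits it, smallest weight in the smallest case and so on up to the largest. They are calibrated weights, so set each down on the floor of its well without dropping it or tipping it over. Leave all four weights seated in their own cases and let go.

Things in the scene. Friction and masses are not known exactly. Their poses are not given: they have to be found in the camera images.
- weight_50: the smallest of four plain brass cylinder weights (50 g): upright cylinder, diameter 20 mm, height 19 mm, loose; at the start at the top of the stack, within about 3 mm of centred. Origin: centre of its underside; z up along its axis.
- weight_100: the second smallest of four plain brass cylinder weights (100 g): upright cylinder, diameter 28 mm, height 19 mm, loose; at the start in the stack, resting on the 38 mm weight, within about 3 mm of centred. Origin: centre of its underside; z up along its axis.
- weight_200: the second largest of four plain brass cylinder weights (200 g): upright cylinder, diameter 38 mm, height 21 mm, loose; at the start in the stack, resting on the 52 mm weight, within about 3 mm of centred. Origin: centre of its underside; z up along its axis.
- weight_500: the largest of four plain brass cylinder weights (500 g): upright cylinder, diameter 52 mm, height 28 mm, loose; at the start at the bottom of the stack, on the pan, within about 3 mm of centred. Origin: centre of its underside; z up along its axis.
- case_50: open case of the 20 mm weight: fixed light beech block 52 x 52 mm, 24 mm high (smallest of four), with one round well in the middle of its top, 26 mm wide, 8 mm deep, flat green floor, rim countersunk 3 mm wider all round. Origin: centre of the block's underside (well floor at z = +16 mm, block top +24 mm); z up, x and y along its sides. The next larger weight does not fit.
- case_100: open case of the 28 mm weight: fixed light beech block 60 x 60 mm, 24 mm high (second smallest of four), with one round well in the middle of its top, 34 mm wide, 8 mm deep, flat green floor, rim countersunk 3 mm wider all round. Origin: centre of the block's underside (well floor at z = +16 mm, block top +24 mm); z up, x and y along its sides. The next larger weight does not fit.
- case_200: open case of the 38 mm weight: fixed light beech block 70 x 70 mm, 24 mm high (second largest of four), with one round well in the middle of its top, 44 mm wide, 8 mm deep, flat green floor, rim countersunk 3 mm wider all round. Origin: centre of the block's underside (well floor at z = +16 mm, block top +24 mm); z up, x and y along its sides. The next larger weight does not fit.
- case_500: open case of the 52 mm weight: fixed light beech block 86 x 86 mm, 24 mm high (largest of four), with one round well in the middle of its top, 58 mm wide, 8 mm deep, flat green floor, rim countersunk 3 mm wider all round. Origin: centre of the block's underside (well floor at z = +16 mm, block top +24 mm); z up, x and y along its sides. The next larger weight does not fit.
- balance: compact laboratory balance, white, fixed on the desk, 190 mm deep (x) x 140 mm wide (y); display and keys on its front (-x) half, 33 mm high. Its round steel pan, 100 mm across, has its centre at x = +32 mm, y = 0 of the balance and its top at z = +40 mm; on it stands the stack of four weights. Origin: centre of its underside; z up.
- vortex_mixer: bystander, fixed: round white and brown mixer with a black cup on top, 114 mm across and 143 mm tall, standing beyond the cases; keep the gripper's body clear of it. To its right (-y), from about 0.17 m from its axis on, stands a 430 mm tall microscope; the other things round the cases and the balance are under 110 mm. Origin: centre of its underside; z up.

How it is judged:
By the outcome, as a careful person would: the job done as asked, in the order asked, and still so for the second after the job is handed in, with the robot touching nothing.
It also fails if it takes over 106 s, if anything falls off the work surface, if the arm or the gripper's body presses on something with over 40 N, if the wrist force passes 120 N, or if a joint passes its speed limit or range.

## Working session

There is one attempt and no reset: what is moved stays moved. The work goes in short steps, Python scripts to look and compute and a tool call to move; the robot and the scene stay as the last step left them, time stands still between calls to the robot, and variables do not carry over. Pictures are saved under pics/ and viewed, at most 14 in all, crops included, and the job is handed in when it is done.

Besides the shell and the picture viewer there is one more tool, called after "Request:" as name(argument=value, ...) on one line, values as JSON. move_arm: Moves the arm, as the interface text tells. Its arguments: {"type":"object","properties":{"steps":{"type":"array","items":{"type":"object","properties":{"dx":{"type":"number"},"dy":{"type":"number"},"dz":{"type":"number"},"wx":{"type":"number"},"wy":{"type":"number"},"wz":{"type":"number"},"hand":{"type":"number"}}}}},"required":["steps"]}

```bash
ls; mkdir -p pics; python3 - <<'E'
from rig import env
import cv2
s=env.observe();print({k:s[k] for k in('time','position','tcp_rot','gripper_width')})
for n in('side','top'):
    print(n,env.camera_info(n)); cv2.imwrite(f'pics/{n}0.png',env.camera(n))
E
```

```text
pics
{'time': 0.0, 'position': array([0.24042192, 0.52177613, 0.22111454]), 'tcp_rot': array([ 2.14223551e-01,  9.76784249e-01, -8.73264757e-04, -1.95315850e-04]), 'gripper_width': 1.0026175222051312}
side {'fx': 357.69470433102913, 'fy': 357.69470433102913, 'cx': 251.54180942997672, 'cy': 189.2949614403939, 'k1': -0.05472351244868219, 'eye': array([0.36233325, 0.86159616, 0.56337308]), 'attitude': array([-0.08902682,  0.87470702, -0.47284719,  0.05811524])}
top {'fx': 347.9875191231092, 'fy': 347.9875191231092, 'cx': 254.1142121259067, 'cy': 189.6637861776513, 'k1': 0.023330197812634183, 'eye': array([0.3589193 , 0.16943813, 0.93714222]), 'attitude': array([ 0.70404701, -0.70338487,  0.07899239, -0.05768655])}
```

View pics/top0.png

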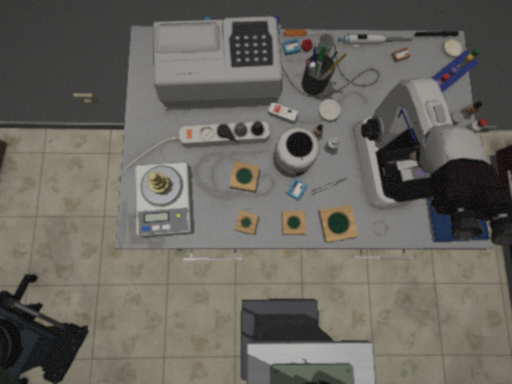

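View pics/side0.png

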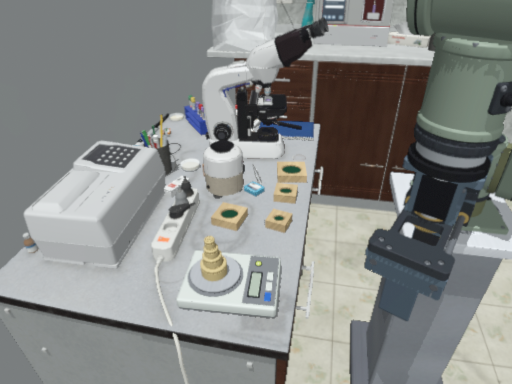

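```bash
cat > h.py <<'E'
import numpy as np,cv2
from scipy.spatial.transform import Rotation as R
from rig import env
def cam(n):
    c=env.camera_info(n); K=np.array([[c['fx'],0,c['cx']],[0,c['fy'],c['cy']],[0,0,1]]); return K,c['k1'],np.array(c['eye']),R.from_quat(c['attitude']).as_matrix()
def plane(n,px,z):
    K,k1,e,A=cam(n); p=cv2.undistortPoints(np.array(px,float).reshape(-1,1,2),K,np.array([k1,0,0,0,0.]))[:,0]
    d=np.c_[p,np.ones(len(p))]@A.T; return e+d*((z-e[2])/d[:,2])[:,None]
def proj(n,P):
    K,k1,e,A=cam(n); q=(np.atleast_2d(P)-e)@A; s=q[:,:2]/q[:,2:]; s=s*(1+k1*(s**2).sum(1,keepdims=True)); return s*K[0,0]+K[:2,2]
def blobs(mask,amin):
    n,l,st,c=cv2.connectedComponentsWithStats(mask.astype(np.uint8)); return [(st[i,4],st[i,:4],c[i],l==i) for i in range(1,n) if st[i,4]>=amin]
E
python3 - <<'E'
from h import *
for n in('top','side'):
    im=cv2.imread(f'pics/{n}0.png'); h=cv2.cvtColor(im,cv2.COLOR_BGR2HSV)
    g=(h[...,0]>55)&(h[...,0]<95)&(h[...,1]>110)&(h[...,2]<120)
    for a,b,c,m in blobs(g,15): print(n,'green',a,b,c.round(1),plane(n,c,.02).round(4))
    w=(h[...,0]>8)&(h[...,0]<32)&(h[...,1]>70)
    for a,b,c,m in blobs(w,60):
        r=cv2.minAreaRect(np.argwhere(m)[:,::-1].astype(np.float32)); print(n,'wood',a,c.round(1),r,plane(n,c,.024).round(4))
t=cv2.imread('pics/top0.png')[150:250,120:370]; s=cv2.imread('pics/side0.png')[150:320,170:320]
cv2.imwrite('pics/ct.png',cv2.resize(t,None,fx=3.2,fy=3.2,interpolation=cv2.INTER_CUBIC)); cv2.imwrite('pics/cs.png',cv2.resize(s,None,fx=3.5,fy=3.5,interpolation=cv2.INTER_CUBIC))
E
```

```text
top green 47 [318  45   7  16] [321.6  53.4] [[ 0.9445 -0.0563  0.02  ]]
top green 24 [242 170   8   8] [245.4 173.5] [[0.5832 0.165  0.02  ]]
top green 213 [329 214  18  18] [337.6 222.7] [[ 0.4504 -0.08    0.02  ]]
top green 38 [290 219   8   8] [293.3 222.1] [[0.4516 0.0379 0.02  ]]
top wood 157 [294.8  32.2] ((295.0, 32.5), (22.0, 7.0), 0.0) [[1.0087 0.0213 0.024 ]]
top wood 82 [400.6  53.9] ((401.1500549316406, 53.44999313354492), (9.803058624267578, 16.4438419342041), 71.56504821777344) [[ 0.9428 -0.2863  0.024 ]]
top wood 84 [335.   63.3] ((335.2500305175781, 63.25000762939453), (3.535533905029297, 29.698484420776367), 45.0) [[ 0.9111 -0.093   0.024 ]]
top wood 74 [471.7 108.8] ((471.75006103515625, 109.25001525878906), (8.485280990600586, 10.60660171508789), 45.0) [[ 0.7735 -0.4748  0.024 ]]
top wood 67 [  1.6 150.3] ((2.5, 151.5), (5.0, 21.0), 0.0) [[0.6415 0.8091 0.024 ]]
top wood 508 [244.2 176.3] ((244.16799926757812, 176.0760040283203), (26.117277145385742, 26.20671844482422), 10.30484676361084) [[0.5746 0.1683 0.024 ]]
top wood 337 [158.4 182.4] ((159.0, 182.5), (19.0, 
[... 1848 characters left out ...]
, (29.4091796875, 5.0596442222595215), 18.43494987487793) [[0.0931 0.098  0.024 ]]
side wood 61 [464.4 216.5] ((464.3427429199219, 216.34832763671875), (11.97797679901123, 7.631984710693359), 57.9946174621582) [[0.0017 0.0781 0.024 ]]
side wood 64 [423.8 229.3] ((424.10003662109375, 229.70001220703125), (20.238576889038086, 3.7947332859039307), 18.434947967529297) [[0.1109 0.1485 0.024 ]]
side wood 772 [212.7 261.3] ((212.7154083251953, 258.22308349609375), (43.53619384765625, 24.682910919189453), 82.87498474121094) [[0.568  0.3431 0.024 ]]
side wood 72 [280.5 376.3] ((280.40997314453125, 375.6299743652344), (8.626703262329102, 15.556349754333496), 8.130102157592773) [[0.3906 0.5632 0.024 ]]
```

View pics/ct.png

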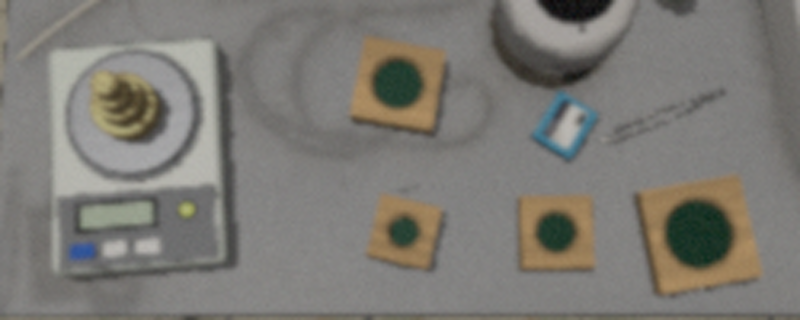

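View pics/cs.png

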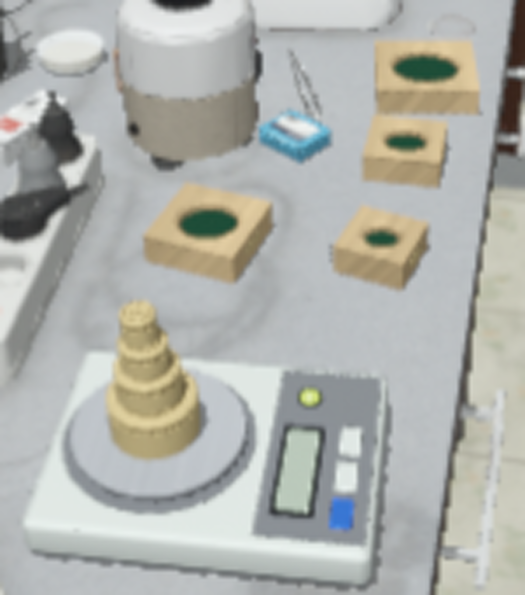

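```bash
python3 - <<'E'
from h import *
g={}
W={'50':(.451,.163,.013),'100':(.4516,.0385,.017),'200':(.576,.167,.022),'500':(.449,-.079,.029)}
for n in('top','side'):
    im=cv2.imread(f'pics/{n}0.png'); u=cv2.resize(im,None,fx=4,fy=4,interpolation=cv2.INTER_CUBIC).astype(int)
    # green/dark vs wood: red channel threshold
    for k,(x,y,r) in W.items():
        c=proj(n,[x,y,.02])[0]*4+1.5; m=np.zeros(u.shape[:2],bool); 
        a=int(r*1.35*380*4/(.92 if n=='top' else .85)); X,Y=c.astype(int)
        R_=u[Y-a:Y+a,X-a:X+a,2]; m[Y-a:Y+a,X-a:X+a]=R_<(R_.min()+np.percentile(R_,90))/2
        b=max(blobs(m,30),key=lambda b:b[0]); cc,ax,an=cv2.fitEllipse(max(cv2.findContours(b[3].astype(np.uint8),0,1)[0],key=len))
        p=(np.array(cc)-1.5)/4; print(k,n,p.round(1),(np.array(ax)/4).round(1),'z20',plane(n,p,.02)[0,:2].round(4))
        # block outline
    h=cv2.cvtColor(im,cv2.COLOR_BGR2HSV); w=(h[...,0]>8)&(h[...,0]<34)&(h[...,1]>70)
    c0=proj(n,[.57,.395,.08])[0]
    b=min(blobs(w,150),key=lambda b:np.hypot(*(b[2]-c0))); m=b[3]
    if n=='side':
        for r in range(m.shape[0]):
            q=np.where(m[r])[0]
            if len(q): print(r,q.min(),q.max(),end=' | ')
        print()
    else:
        q=cv2.findContours(m.astype(np.uint8),0,1)[0][0][:,0]; print('brass top bbox',q.min(0),q.max(0))
        # pan: low-sat grey vs. white: contour in bounding patch
        e=cv2.HoughCircles(cv2.resize(cv2.cvtColor(im,6)[150:220,125:200],None,fx=4,fy=4,interpolation=2),cv2.HOUGH_GRADIENT,1,400,param1=60,param2=15,minRadius=65,maxRadius=95)
        p=(e[0,0,:2]-1.5)/4+[125,150]; print('pan',p,e[0,0,2]/4,plane('top',p,.04)[0])
E
```

```text
50 top [245.7 222. ] [9.1 9.4] z20 [0.4519 0.1639]
100 top [293.3 222.1] [11.9 12.1] z20 [0.4518 0.0379]
200 top [243.8 175.5] [15.2 15.6] z20 [0.5776 0.1693]
500 top [337.9 222.6] [20.2 21.2] z20 [ 0.4506 -0.0808]
brass top bbox [149 173] [169 192]
pan [160. 186.] 20.3 [0.54365309 0.38760955 0.04      ]
50 side [278.5 217.7] [4.2 9. ] z20 [0.4545 0.1623]
100 side [285.5 190.2] [ 4.  11.2] z20 [0.454  0.0358]
200 side [228.9 213.3] [ 7.7 16.4] z20 [0.58   0.1681]
500 side [291.  169.1] [ 7.1 17.7] z20 [ 0.4531 -0.0829]
237 207 211 | 238 205 213 | 239 205 213 | 240 205 213 | 241 205 213 | 242 205 213 | 243 205 214 | 244 205 215 | 245 205 216 | 246 205 217 | 247 204 216 | 248 205 217 | 249 205 217 | 250 205 218 | 251 205 219 | 252 204 220 | 253 204 220 | 254 204 220 | 255 203 220 | 256 203 221 | 257 204 223 | 258 203 223 | 259 203 224 | 260 202 224 | 261 202 225 | 262 202 225 | 263 201 225 | 264 201 225 | 265 202 226 | 266 202 226 | 267 202 226 | 268 202 226 | 269 202 226 | 270 202 226 | 271 202 226 | 272 202 226 | 273 203 225 | 274 203 225 | 275 203 224 | 276 204 223 | 277 205 222 | 278 206 220 | 279 208 218 | 280 211 214 |
```

```bash
python3 - <<'E'
from h import *
print('50 far edge',plane('side',[209,236.6],.127), 'near',plane('side',[209,236.6],.127)[0]-0)
e=cam('side')[2]
p=plane('side',[209,236.6],.127)[0]; d=e[:2]-p[:2]; print('50 side',p[:2]+.010*d/np.hypot(*d))
print('500 near bottom edge', (q:=plane('side',[212.5,280.6],.04)[0])); d=e[:2]-q[:2]; print('500 side',q[:2]-.026*d/np.hypot(*d))
print('500 top',plane('top',[159.4,182.4],.04)); print('pan top',plane('top',[161.9,185.6],.04),'pan side',plane('side',[215.1,273.4],.04))
print('50 top (105,80 crop)',plane('top',[120+103/3.2,150+82/3.2],.127))
for P in([.5437,.3876,.04],): print(proj('top',P),proj('side',P))
print('mixer rim z143',plane('top',[299,145],.143))
E
```

```text
50 far edge [[0.55485393 0.3814745  0.127     ]] near [0.55485393 0.3814745  0.127     ]
50 side [0.55113216 0.39075612]
500 near bottom edge [0.54658727 0.40909472 0.04      ]
500 side [0.5563925  0.38501449]
500 top [[0.55324894 0.38963403 0.04      ]]
pan top [[0.54473995 0.38276037 0.04      ]] pan side [[0.54716124 0.38996156 0.04      ]]
50 top (105,80 crop) [[0.55072073 0.38596466 0.127     ]]
[[160.00460381 185.98239799]] [[217.11967564 272.7922867 ]]
mixer rim z143 [[0.6240832  0.03748807 0.143     ]]
```

```bash
cat >> h.py <<'E'
def go(x,y,z,yaw=None):
    s=env.observe(); A=R.from_quat(s['tcp_rot']).as_matrix(); d=A.T@(np.array([x,y,z])-s['position']); y0=np.degrees(np.arctan2(A[1,1],A[0,1]))
    print('t',round(s['time'],2),'pos',s['position'].round(4),'yaw',y0.round(2),'z',A[:,2].round(3),'F',np.round(s['ft_force'],1),'w',round(s['gripper_width'],3),round(float(s['finger_force']),1)); print('d',d.round(4),'' if yaw is None else 'wz %.3f'%np.radians(y0-yaw))
E
python3 -c "
from h import *
go(.552,.389,.19,45)"
```

```text
t 0.1 pos [0.2405 0.5218 0.2212] yaw 65.26 z [-0.001 -0.001 -1.   ] F [ 0.8  0.1 -0.2] w 1.001 0.0
d [-0.3385  0.0098  0.0312] wz 0.354
```

The manual's scale: shifts go in shares of 0.75 m and turns go in shares of pi rad. Converting my numbers, -0.3385 m / 0.75 = -0.4513, 0.001 m / 0.75 = 0.0013, 0.354 rad / 3.1416 = 0.1127.

Request:
move_arm(steps=[{"dx": -0.0467, "dy": 0.0013, "wz": 0.0191, "dz": 0.004}, {"dx": -0.1, "dy": 0.0027, "wz": 0.0382, "dz": 0.008}, {"dx": -0.1533, "dy": 0.0053, "wz": 0.0637, "dz": 0.0133}, {"dx": -0.2067, "dy": 0.0067, "wz": 0.0891, "dz": 0.02}, {"dx": -0.26, "dy": 0.008, "wz": 0.1127, "dz": 0.0267}, {"dx": -0.3133, "dy": 0.0107, "wz": 0.1127, "dz": 0.0333}, {"dx": -0.3667, "dy": 0.012, "wz": 0.1127, "dz": 0.0373}, {"dx": -0.4133, "dy": 0.0133, "wz": 0.1127, "dz": 0.0413}, {"dx": -0.4513, "dy": 0.0133, "wz": 0.1127, "dz": 0.0413}, {"dx": -0.4513, "dy": 0.0133, "wz": 0.1127, "dz": 0.0413, "hand": 0.5}])

```text
validation failed for argument at $.st...
```

```bash
python3 -c "
from h import *
a=[cv2.resize(env.camera('top')[140:230,110:210],None,fx=4,fy=4,interpolation=2),cv2.resize(env.camera('side')[190:280,160:260],None,fx=4,fy=4,interpolation=2)]
cv2.imwrite('pics/a1.png',np.hstack(a))
go(.552,.389,.1265,45)"
```

```text
t 0.2 pos [0.2405 0.522  0.2215] yaw 65.26 z [-0.    -0.001 -1.   ] F [-0.3 -0.1  0.5] w 1.001 0.0
d [-0.3385  0.0097  0.095 ] wz 0.354
```

View pics/a1.png

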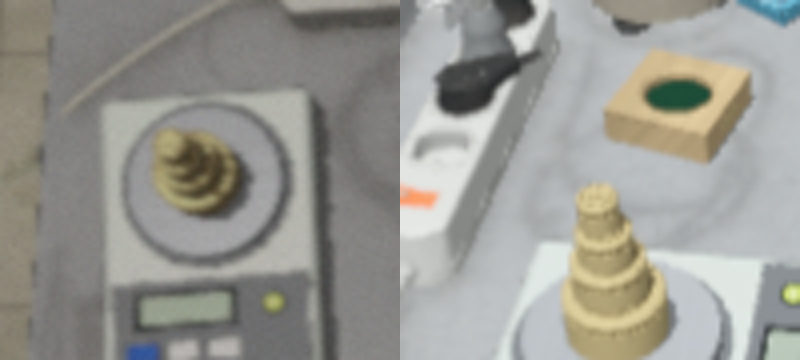

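```bash
python3 -c "
from h import *
print(plane('side',[209.1,238.8],.127),plane('top',[152.2,175.4],.127))"
```

```text
[[0.55275914 0.38739238 0.127     ]] [[0.55126761 0.38596457 0.127     ]]
```

Scaled: -0.3385 m / 0.75 = -0.4513, -0.31 m / 0.75 = -0.4133, 0.354 rad / 3.1416 = 0.1127.

Request:
move_arm(steps=[{"dx": -0.0467, "dy": 0.0013, "dz": 0.004, "wx": 0, "wy": 0, "wz": 0.0191, "hand": 1}, {"dx": -0.1, "dy": 0.0027, "dz": 0.008, "wx": 0, "wy": 0, "wz": 0.0382, "hand": 1}, {"dx": -0.1533, "dy": 0.0053, "dz": 0.0133, "wx": 0, "wy": 0, "wz": 0.0637, "hand": 1}, {"dx": -0.2067, "dy": 0.0067, "dz": 0.02, "wx": 0, "wy": 0, "wz": 0.0891, "hand": 1}, {"dx": -0.26, "dy": 0.008, "dz": 0.0267, "wx": 0, "wy": 0, "wz": 0.1127, "hand": 1}, {"dx": -0.3133, "dy": 0.0107, "dz": 0.0333, "wx": 0, "wy": 0, "wz": 0.1127, "hand": 1}, {"dx": -0.3667, "dy": 0.012, "dz": 0.0373, "wx": 0, "wy": 0, "wz": 0.1127, "hand": 1}, {"dx": -0.4133, "dy": 0.0133, "dz": 0.0413, "wx": 0, "wy": 0, "wz": 0.1127, "hand": 1}, {"dx": -0.4513, "dy": 0.0133, "dz": 0.0413, "wx": 0, "wy": 0, "wz": 0.1127, "hand": 1}, {"dx": -0.4513, "dy": 0.0133, "dz": 0.0413, "wx": 0, "wy": 0, "wz": 0.1127, "hand": 0.5}])

```text
time: 1.03
position: [0.5571, 0.3865, 0.1897]
tcp_rot: [0.385, 0.923, -0.0, 0.001]
ft_force: [0.5, 0.1, -0.3]
gripper_width: 0.953
finger_force: 0.0
```

```bash
python3 -c "
from h import *
go(.552,.388,.127,45)"
```

```text
t 1.03 pos [0.5571 0.3865 0.1897] yaw 44.7 z [ 0.002 -0.002 -1.   ] F [ 0.5  0.1 -0.3] w 0.953 0.0
d [ 0.0048 -0.0026  0.0627] wz -0.005
```

Request:
move_arm(steps=[{"dx": 0, "dy": 0, "dz": 0, "wx": 0, "wy": 0, "wz": 0, "hand": 0.5}, {"dx": 0, "dy": 0, "dz": 0, "wx": 0, "wy": 0, "wz": 0, "hand": 0.5}, {"dx": 0, "dy": 0, "dz": 0, "wx": 0, "wy": 0, "wz": 0, "hand": 0.5}, {"dx": 0, "dy": 0, "dz": 0, "wx": 0, "wy": 0, "wz": 0, "hand": 0.5}])

```text
time: 1.37
position: [0.5511, 0.3905, 0.1913]
tcp_rot: [0.382, 0.924, 0.0, -0.0]
ft_force: [-0.4, -1.0, -0.1]
gripper_width: 0.666
finger_force: 0.0
```

```bash
python3 -c "
from h import *
a=[cv2.resize(env.camera('top')[140:230,110:210],None,fx=4,fy=4,interpolation=2),cv2.resize(env.camera('side')[190:280,160:260],None,fx=4,fy=4,interpolation=2)]
cv2.imwrite('pics/a2.png',np.hstack(a))
go(.552,.388,.127,45)"
```

```text
t 1.47 pos [0.5513 0.3904 0.1913] yaw 45.06 z [ 0.  0. -1.] F [-0.8 -0.5 -0.5] w 0.583 0.0
d [-0.0022 -0.0012  0.0643] wz 0.001
```

View pics/a2.png

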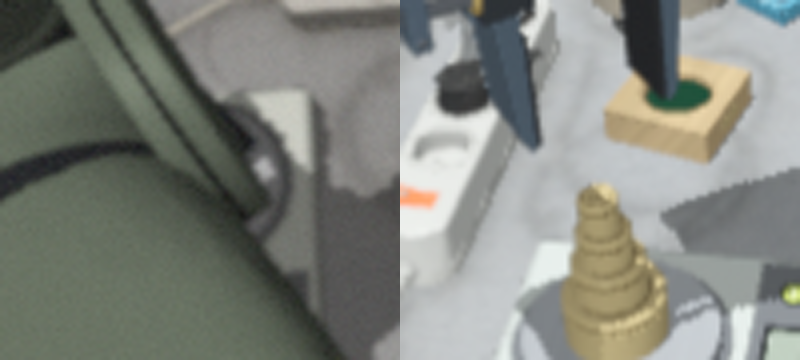

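```bash
python3 -c "
from h import *
print(proj('side',[[.5512,.3905,.1833],[.552,.388,.127]]))"
```

```text
[[206.7339891  215.67367033]
 [209.39099249 239.06550873]]
```

Scaled: 0.064 m / 0.75 = 0.0853, -0.002 m / 0.75 = -0.0027.

Request:
move_arm(steps=[{"dx": -0.0027, "dy": -0.0013, "dz": 0.02, "wx": 0, "wy": 0, "wz": 0, "hand": 0.5}, {"dx": -0.0027, "dy": -0.0013, "dz": 0.04, "wx": 0, "wy": 0, "wz": 0, "hand": 0.45}, {"dx": -0.0027, "dy": -0.0013, "dz": 0.06, "wx": 0, "wy": 0, "wz": 0, "hand": 0.4}, {"dx": -0.0027, "dy": -0.0013, "dz": 0.0733, "wx": 0, "wy": 0, "wz": 0, "hand": 0.4}, {"dx": -0.0027, "dy": -0.0013, "dz": 0.0813, "wx": 0, "wy": 0, "wz": 0, "hand": 0.4}, {"dx": -0.0027, "dy": -0.0013, "dz": 0.0853, "wx": 0, "wy": 0, "wz": 0, "hand": 0.35}, {"dx": -0.0027, "dy": -0.0013, "dz": 0.0853, "wx": 0, "wy": 0, "wz": 0, "hand": 0.3}, {"dx": -0.0027, "dy": -0.0013, "dz": 0.0853, "wx": 0, "wy": 0, "wz": 0, "hand": 0.3}])

```text
time: 2.13
position: [0.5533, 0.3879, 0.1276]
tcp_rot: [0.383, 0.924, 0.001, 0.0]
ft_force: [0.7, 0.0, -0.6]
gripper_width: 0.301
finger_force: 0.0
```

```bash
python3 -c "
from h import *
a=cv2.resize(env.camera('side')[210:290,170:260],None,fx=7,fy=7,interpolation=2)
cv2.imwrite('pics/a3.png',a)
go(.552,.388,.127,45)"
```

```text
t 2.18 pos [0.5534 0.3879 0.1279] yaw 44.98 z [ 0.001  0.001 -1.   ] F [-0.1  0.5 -0.2] w 0.299 0.0
d [ 0.001  -0.0009  0.0008] wz -0.000
```

View pics/a3.png

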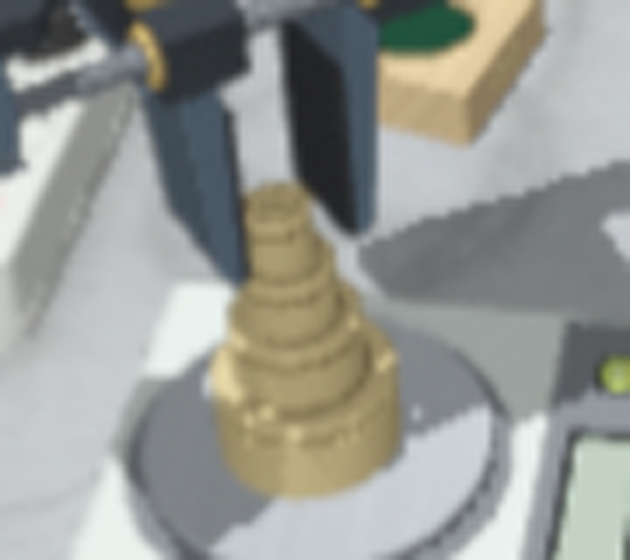

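```bash
python3 -c "
from h import *
s=env.observe();A=R.from_quat(s['tcp_rot']).as_matrix()
o=np.array([170,210])
f=lambda l:(proj('side',s['position']+A@np.array(l))[0]-o+.5)*7
for l in([.016,.0136,.008],[.016,-.0136,.008],[0,0,.008]): print(f(l))
print((proj('side',[[.552,.388,.127],[.552,.388,.108],[.5534,.3879,.127]])-o+.5)*7)"
```

```text
[257.9692538  280.23533158]
[350.22479528 241.11709835]
[276.48756652 226.53557692]
[[279.2369474  206.95856111]
 [285.13205155 260.73163095]
 [274.29956271 206.03444074]]
```

Request:
move_arm(steps=[{"dx": 0, "dy": 0, "dz": 0, "wx": 0, "wy": 0, "wz": 0, "hand": 0.27}, {"dx": 0, "dy": 0, "dz": 0, "wx": 0, "wy": 0, "wz": 0, "hand": 0.25}, {"dx": 0, "dy": 0, "dz": 0, "wx": 0, "wy": 0, "wz": 0, "hand": 0.235}, {"dx": 0, "dy": 0, "dz": 0, "wx": 0, "wy": 0, "wz": 0, "hand": 0.22}, {"dx": 0, "dy": 0, "dz": 0, "wx": 0, "wy": 0, "wz": 0, "hand": 0.21}, {"dx": 0, "dy": 0, "dz": 0, "wx": 0, "wy": 0, "wz": 0, "hand": 0.18}, {"dx": 0, "dy": 0, "dz": 0, "wx": 0, "wy": 0, "wz": 0, "hand": 0.1}, {"dx": 0, "dy": 0, "dz": 0, "wx": 0, "wy": 0, "wz": 0, "hand": 0.0}, {"dx": 0, "dy": 0, "dz": 0, "wx": 0, "wy": 0, "wz": 0, "hand": 0.0}, {"dx": 0, "dy": 0, "dz": 0, "wx": 0, "wy": 0, "wz": 0, "hand": 0.0}])

```text
time: 3.02
position: [0.553, 0.3875, 0.1272]
tcp_rot: [0.383, 0.924, 0.0, 0.0]
ft_force: [-1.5, -1.2, 2.7]
gripper_width: 0.202
finger_force: 30.0
```

Scaled: -0.04 m / 0.75 = -0.0533, -0.03 m / 0.75 = -0.04.

Request:
move_arm(steps=[{"dx": 0, "dy": 0, "dz": -0.0067, "wx": 0, "wy": 0, "wz": 0, "hand": 0}, {"dx": 0, "dy": 0, "dz": -0.02, "wx": 0, "wy": 0, "wz": 0, "hand": 0}, {"dx": 0, "dy": 0, "dz": -0.04, "wx": 0, "wy": 0, "wz": 0, "hand": 0}, {"dx": 0, "dy": 0, "dz": -0.0533, "wx": 0, "wy": 0, "wz": 0, "hand": 0}, {"dx": 0, "dy": 0, "dz": -0.0533, "wx": 0, "wy": 0, "wz": 0, "hand": 0}])

```text
time: 3.43
position: [0.5544, 0.3886, 0.1703]
tcp_rot: [0.383, 0.924, 0.003, 0.002]
ft_force: [-0.8, 0.2, -0.0]
gripper_width: 0.205
finger_force: 30.0
```

```bash
python3 -c "
from h import *
a=cv2.resize(env.camera('side')[210:290,170:260],None,fx=7,fy=7,interpolation=2)
cv2.imwrite('pics/a4.png',a)
go(.4532,.1631,.165,45)"
```

```text
t 3.48 pos [0.5538 0.3881 0.1688] yaw 44.98 z [ 0.003  0.002 -1.   ] F [-0.2  0.6 -0.6] w 0.206 30.0
d [-0.0881 -0.2302  0.003 ] wz -0.000
```

View pics/a4.png

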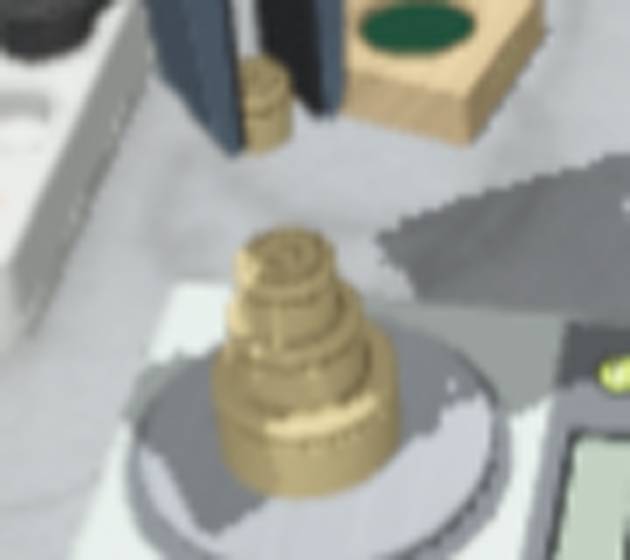

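Scaled: -0.23 m / 0.75 = -0.3067, -0.088 m / 0.75 = -0.1173.

Request:
move_arm(steps=[{"dx": -0.008, "dy": -0.0187, "dz": 0, "wx": 0, "wy": 0, "wz": 0, "hand": 0}, {"dx": -0.0213, "dy": -0.0533, "dz": 0, "wx": 0, "wy": 0, "wz": 0, "hand": 0}, {"dx": -0.036, "dy": -0.0933, "dz": 0, "wx": 0, "wy": 0, "wz": 0, "hand": 0}, {"dx": -0.0507, "dy": -0.1333, "dz": 0, "wx": 0, "wy": 0, "wz": 0, "hand": 0}, {"dx": -0.0667, "dy": -0.1733, "dz": 0, "wx": 0, "wy": 0, "wz": 0, "hand": 0}, {"dx": -0.0813, "dy": -0.2133, "dz": 0, "wx": 0, "wy": 0, "wz": 0, "hand": 0}, {"dx": -0.096, "dy": -0.2533, "dz": 0.0067, "wx": 0, "wy": 0, "wz": 0, "hand": 0}, {"dx": -0.108, "dy": -0.284, "dz": 0.02, "wx": 0, "wy": 0, "wz": 0, "hand": 0}, {"dx": -0.1147, "dy": -0.3013, "dz": 0.04, "wx": 0, "wy": 0, "wz": 0, "hand": 0}, {"dx": -0.1173, "dy": -0.3067, "dz": 0.06, "wx": 0, "wy": 0, "wz": 0, "hand": 0}])

```text
time: 4.32
position: [0.4508, 0.1606, 0.1215]
tcp_rot: [0.384, 0.923, -0.0, -0.0]
ft_force: [0.7, -0.1, 0.0]
gripper_width: 0.199
finger_force: 30.0
```

Scaled: 0.035 m / 0.75 = 0.0467, 0.03 m / 0.75 = 0.04.

Request:
move_arm(steps=[{"dx": 0, "dy": 0, "dz": 0.0267, "wx": 0, "wy": 0, "wz": 0, "hand": 0}, {"dx": 0, "dy": 0, "dz": 0.04, "wx": 0, "wy": 0, "wz": 0, "hand": 0}, {"dx": 0, "dy": 0, "dz": 0.0467, "wx": 0, "wy": 0, "wz": 0, "hand": 0}, {"dx": 0, "dy": 0, "dz": 0.0467, "wx": 0, "wy": 0, "wz": 0, "hand": 0}, {"dx": 0, "dy": 0, "dz": 0.0467, "wx": 0, "wy": 0, "wz": 0, "hand": 0}, {"dx": 0, "dy": 0, "dz": 0.0467, "wx": 0, "wy": 0, "wz": 0, "hand": 0}])

```text
time: 4.82
position: [0.453, 0.163, 0.0875]
tcp_rot: [0.383, 0.924, 0.0, 0.001]
ft_force: [0.1, -0.1, -0.9]
gripper_width: 0.199
finger_force: 30.0
```

```bash
python3 -c "
from h import *
a=[cv2.resize(env.camera('top')[185:255,210:280],None,fx=5.5,fy=5.5,interpolation=2),cv2.resize(env.camera('side')[170:240,240:310],None,fx=5.5,fy=5.5,interpolation=2)]
cv2.imwrite('pics/a5.png',np.hstack(a))
go(.4532,.1631,.036,45)"
```

```text
t 4.92 pos [0.453  0.163  0.0876] yaw 44.99 z [ 0.002  0.001 -1.   ] F [-0.3  0.2 -0.3] w 0.201 30.0
d [-0.      0.0001  0.0516] wz -0.000
```

View pics/a5.png

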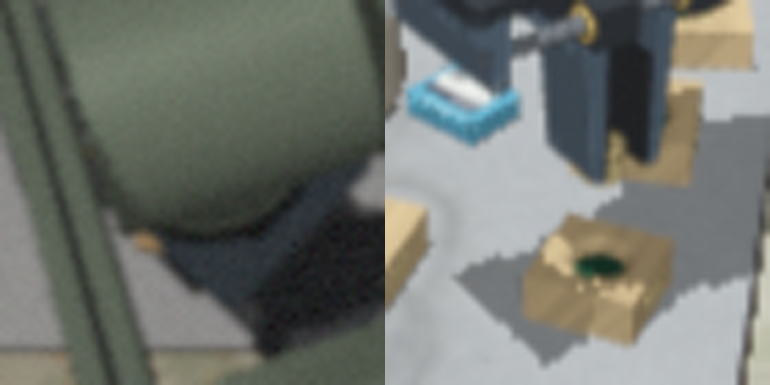

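```bash
python3 -c "
from h import *
o=np.array([170,210])
P=np.array([.5538,.3881,.1688]); t=np.linspace(0,6.28,60)
for z in(.1688,.1496):
  q=(proj('side',np.c_[P[0]+.01*np.cos(t),P[1]+.01*np.sin(t),0*t+z])-o+.5)*7
  print(z,q.min(0),q.max(0))
print('well50',proj('side',[[.4532,.1631,.02],[.4545,.1623,.02]]))
"
```

```text
0.1688 [219.45948373  57.71182151] [298.02714922 106.33536764]
0.1496 [226.57636389 115.72303966] [303.84825692 165.02915954]
well50 [[278.97555077 217.94500477]
 [278.50319134 217.69011101]]
```

Scaled: 0.05 m / 0.75 = 0.0667, 0.049 m / 0.75 = 0.0653.

Request:
move_arm(steps=[{"dx": 0, "dy": 0, "dz": 0.0133, "wx": 0, "wy": 0, "wz": 0, "hand": 0}, {"dx": 0, "dy": 0, "dz": 0.0293, "wx": 0, "wy": 0, "wz": 0, "hand": 0}, {"dx": 0, "dy": 0, "dz": 0.0427, "wx": 0, "wy": 0, "wz": 0, "hand": 0}, {"dx": 0, "dy": 0, "dz": 0.052, "wx": 0, "wy": 0, "wz": 0, "hand": 0}, {"dx": 0, "dy": 0, "dz": 0.0573, "wx": 0, "wy": 0, "wz": 0, "hand": 0}, {"dx": 0, "dy": 0, "dz": 0.0613, "wx": 0, "wy": 0, "wz": 0, "hand": 0}, {"dx": 0, "dy": 0, "dz": 0.064, "wx": 0, "wy": 0, "wz": 0, "hand": 0}, {"dx": 0, "dy": 0, "dz": 0.0653, "wx": 0, "wy": 0, "wz": 0, "hand": 0}, {"dx": 0, "dy": 0, "dz": 0.0667, "wx": 0, "wy": 0, "wz": 0, "hand": 0}, {"dx": 0, "dy": 0, "dz": 0.0667, "wx": 0, "wy": 0, "wz": 0, "hand": 0}])

```text
time: 5.75
position: [0.4526, 0.1628, 0.0371]
tcp_rot: [0.383, 0.924, 0.0, 0.0]
ft_force: [-0.1, 0.4, -0.4]
gripper_width: 0.203
finger_force: 30.0
```

Scaled: 0.002 m / 0.75 = 0.0027, 0.0015 m / 0.75 = 0.002.

Request:
move_arm(steps=[{"dx": 0, "dy": 0, "dz": 0.0013, "wx": 0, "wy": 0, "wz": 0, "hand": 0}, {"dx": 0, "dy": 0, "dz": 0.002, "wx": 0, "wy": 0, "wz": 0, "hand": 0}, {"dx": 0, "dy": 0, "dz": 0.0027, "wx": 0, "wy": 0, "wz": 0, "hand": 0}, {"dx": 0, "dy": 0, "dz": 0.0027, "wx": 0, "wy": 0, "wz": 0, "hand": 0}])

```text
time: 6.08
position: [0.4526, 0.1627, 0.0352]
tcp_rot: [0.383, 0.924, 0.0, 0.0]
ft_force: [-0.1, -0.5, 2.4]
gripper_width: 0.2
finger_force: 30.0
```

Request:
move_arm(steps=[{"dx": 0, "dy": 0, "dz": 0, "wx": 0, "wy": 0, "wz": 0, "hand": 0.22}, {"dx": 0, "dy": 0, "dz": 0, "wx": 0, "wy": 0, "wz": 0, "hand": 0.25}, {"dx": 0, "dy": 0, "dz": 0, "wx": 0, "wy": 0, "wz": 0, "hand": 0.3}, {"dx": 0, "dy": 0, "dz": 0, "wx": 0, "wy": 0, "wz": 0, "hand": 0.35}, {"dx": 0, "dy": 0, "dz": 0, "wx": 0, "wy": 0, "wz": 0, "hand": 0.4}, {"dx": 0, "dy": 0, "dz": -0.0133, "wx": 0, "wy": 0, "wz": 0, "hand": 0.4}, {"dx": 0, "dy": 0, "dz": -0.04, "wx": 0, "wy": 0, "wz": 0, "hand": 0.4}, {"dx": 0, "dy": 0, "dz": -0.08, "wx": 0, "wy": 0, "wz": 0, "hand": 0.4}, {"dx": 0, "dy": 0, "dz": -0.1267, "wx": 0, "wy": 0, "wz": 0, "hand": 0.4}, {"dx": 0, "dy": 0, "dz": -0.1733, "wx": 0, "wy": 0, "wz": 0, "hand": 0.45}])

```text
time: 6.92
position: [0.4519, 0.1625, 0.166]
tcp_rot: [0.383, 0.924, -0.0, -0.001]
ft_force: [1.0, -0.5, 0.5]
gripper_width: 0.437
finger_force: 0.0
```

```bash
python3 -c "
from h import *
s=env.camera('side')
a=[cv2.resize(s[180:270,170:270],None,fx=4,fy=4,interpolation=2)*0+cv2.resize(s[195:285,165:265],None,fx=4,fy=4,interpolation=2),cv2.resize(s[180:270,230:330],None,fx=4,fy=4,interpolation=2)]
cv2.imwrite('pics/a6.png',np.hstack(a)); cv2.imwrite('pics/side6.png',s)
t=np.linspace(0,6.28,90)
for z,r in((.108,.014),(.089,.019),(.068,.026)):
  q=(proj('side',np.c_[.552+r*np.cos(t),.388+r*np.sin(t),0*t+z])-[165,195]+.5)*4; print(z,q.min(0).round(),q.max(0).round())
go(.552,.388,.16,45)"
```

```text
0.108 [153. 189.] [213. 230.]
0.089 [146. 212.] [226. 267.]
0.068 [136. 233.] [243. 310.]
t 6.97 pos [0.4561 0.164  0.173 ] yaw 44.98 z [ 0.012  0.004 -1.   ] F [3.1 1.4 4.8] w 0.443 0.0
d [0.0908 0.226  0.0151] wz -0.000
```

View pics/a6.png

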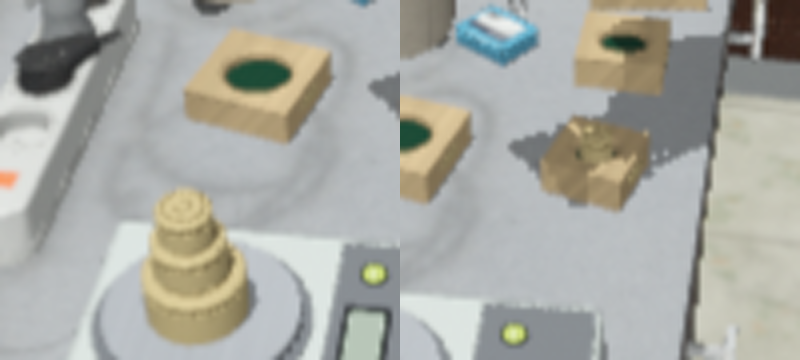

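```bash
python3 - <<'E'
from h import *
s=cv2.imread('pics/side6.png');h=cv2.cvtColor(s,cv2.COLOR_BGR2HSV); w=(h[...,0]>8)&(h[...,0]<34)&(h[...,1]>70)
for r in range(238,282):
    q=np.where(w[r,190:240])[0]
    if len(q): print(r,q.min()+190,q.max()+190,end='|')
t=np.linspace(0,6.28,90);print()
for za,zb,r in((.108,.089,.014),(.089,.068,.019),(.068,.04,.026)):
  q=proj('side',np.c_[.552+r*np.cos(t),.388+r*np.sin(t),0*t+za]); print(za,q.min(0).round(1),q.max(0).round(1))
  q=proj('side',np.c_[.552+r*np.cos(t),.388+r*np.sin(t),0*t+zb]); print(zb,q.min(0).round(1),q.max(0).round(1))
E
```

```text
243 209 213|244 206 215|245 205 216|246 205 216|247 205 216|248 205 217|249 205 217|250 205 218|251 205 219|252 204 220|253 204 220|254 203 220|255 203 220|256 203 221|257 204 223|258 203 223|259 203 224|260 202 225|261 202 225|262 202 225|263 201 225|264 201 225|265 201 226|266 202 226|267 202 226|268 202 226|269 202 226|270 202 226|271 202 226|272 202 226|273 203 225|274 203 225|275 203 224|276 204 223|277 205 222|278 206 220|279 208 218|280 211 214|
0.108 [202.8 241.8] [217.7 251.9]
0.089 [203.7 249.2] [218.4 259.4]
0.089 [201.1 247.4] [221.  261.3]
0.068 [202.1 255.3] [221.7 269.3]
0.068 [198.5 252.9] [225.3 272. ]
0.04 [199.9 263. ] [226.1 282.3]
```

Scaled: 0.229 m / 0.75 = 0.3053, 0.16 m / 0.75 = 0.2133.

Request:
move_arm(steps=[{"dx": 0.008, "dy": 0.0187, "dz": 0, "wx": 0, "wy": 0, "wz": 0, "hand": 0.45}, {"dx": 0.0213, "dy": 0.0533, "dz": 0, "wx": 0, "wy": 0, "wz": 0, "hand": 0.45}, {"dx": 0.036, "dy": 0.0933, "dz": 0, "wx": 0, "wy": 0, "wz": 0, "hand": 0.45}, {"dx": 0.0507, "dy": 0.1333, "dz": 0, "wx": 0, "wy": 0, "wz": 0, "hand": 0.45}, {"dx": 0.0667, "dy": 0.1733, "dz": 0, "wx": 0, "wy": 0, "wz": 0, "hand": 0.45}, {"dx": 0.0813, "dy": 0.2133, "dz": 0, "wx": 0, "wy": 0, "wz": 0, "hand": 0.45}, {"dx": 0.0973, "dy": 0.2533, "dz": 0, "wx": 0, "wy": 0, "wz": 0, "hand": 0.45}, {"dx": 0.1107, "dy": 0.284, "dz": 0, "wx": 0, "wy": 0, "wz": 0, "hand": 0.45}, {"dx": 0.1193, "dy": 0.3053, "dz": 0, "wx": 0, "wy": 0, "wz": 0, "hand": 0.45}, {"dx": 0.1193, "dy": 0.3053, "dz": 0.0133, "wx": 0, "wy": 0, "wz": 0, "hand": 0.45}])

```text
time: 7.8
position: [0.5526, 0.3924, 0.154]
tcp_rot: [0.382, 0.924, 0.002, 0.0]
ft_force: [0.5, 0.1, 1.4]
gripper_width: 0.449
finger_force: 0.0
```

Scaled: 0.012 m / 0.75 = 0.016, 0.005 m / 0.75 = 0.0067.

Request:
move_arm(steps=[{"dx": 0, "dy": 0, "dz": 0, "wx": 0, "wy": 0, "wz": 0, "hand": 0.45}, {"dx": 0, "dy": 0, "dz": 0.0067, "wx": 0, "wy": 0, "wz": 0, "hand": 0.45}, {"dx": 0, "dy": 0, "dz": 0.016, "wx": 0, "wy": 0, "wz": 0, "hand": 0.45}, {"dx": 0, "dy": 0, "dz": 0.016, "wx": 0, "wy": 0, "wz": 0, "hand": 0.45}, {"dx": 0, "dy": 0, "dz": 0.016, "wx": 0, "wy": 0, "wz": 0, "hand": 0.45}])

```text
time: 8.22
position: [0.5508, 0.3869, 0.1425]
tcp_rot: [0.383, 0.924, -0.001, -0.0]
ft_force: [-1.0, -0.1, 0.8]
gripper_width: 0.448
finger_force: 0.0
```

```bash
python3 -c "
from h import *
go(.5515,.388,.108,45)"
```

```text
t 8.22 pos [0.5508 0.3869 0.1425] yaw 44.93 z [-0.001 -0.001 -1.   ] F [-1.  -0.1  0.8] w 0.448 0.0
d [0.0002 0.0014 0.0345] wz -0.001
```

Scaled: 0.0345 m / 0.75 = 0.046, 0.001 m / 0.75 = 0.0013.

Request:
move_arm(steps=[{"dx": 0, "dy": 0.0013, "dz": 0.0133, "wx": 0, "wy": 0, "wz": 0, "hand": 0.45}, {"dx": 0, "dy": 0.0013, "dz": 0.0267, "wx": 0, "wy": 0, "wz": 0, "hand": 0.45}, {"dx": 0, "dy": 0.0013, "dz": 0.0387, "wx": 0, "wy": 0, "wz": 0, "hand": 0.45}, {"dx": 0, "dy": 0.0013, "dz": 0.044, "wx": 0, "wy": 0, "wz": 0, "hand": 0.45}, {"dx": 0, "dy": 0.0013, "dz": 0.046, "wx": 0, "wy": 0, "wz": 0, "hand": 0.42}, {"dx": 0, "dy": 0.0013, "dz": 0.046, "wx": 0, "wy": 0, "wz": 0, "hand": 0.39}, {"dx": 0, "dy": 0.0013, "dz": 0.046, "wx": 0, "wy": 0, "wz": 0, "hand": 0.37}, {"dx": 0, "dy": 0.0013, "dz": 0.046, "wx": 0, "wy": 0, "wz": 0, "hand": 0.355}, {"dx": 0, "dy": 0.0013, "dz": 0.046, "wx": 0, "wy": 0, "wz": 0, "hand": 0.34}, {"dx": 0, "dy": 0.0013, "dz": 0.046, "wx": 0, "wy": 0, "wz": 0, "hand": 0.325}])

```text
time: 9.05
position: [0.5519, 0.3885, 0.1089]
tcp_rot: [0.383, 0.924, 0.0, 0.0]
ft_force: [-0.7, -0.6, 1.3]
gripper_width: 0.329
finger_force: 0.5
```

Request:
move_arm(steps=[{"dx": 0, "dy": 0, "dz": 0, "wx": 0, "wy": 0, "wz": 0, "hand": 0.31}, {"dx": 0, "dy": 0, "dz": 0, "wx": 0, "wy": 0, "wz": 0, "hand": 0.295}, {"dx": 0, "dy": 0, "dz": 0, "wx": 0, "wy": 0, "wz": 0, "hand": 0.28}, {"dx": 0, "dy": 0, "dz": 0, "wx": 0, "wy": 0, "wz": 0, "hand": 0.25}, {"dx": 0, "dy": 0, "dz": 0, "wx": 0, "wy": 0, "wz": 0, "hand": 0.1}, {"dx": 0, "dy": 0, "dz": 0, "wx": 0, "wy": 0, "wz": 0, "hand": 0}, {"dx": 0, "dy": 0, "dz": 0, "wx": 0, "wy": 0, "wz": 0, "hand": 0}, {"dx": 0, "dy": 0, "dz": 0, "wx": 0, "wy": 0, "wz": 0, "hand": 0}])

```text
time: 9.72
position: [0.5518, 0.3885, 0.1088]
tcp_rot: [0.383, 0.924, -0.0, 0.0]
ft_force: [-2.2, -1.2, 3.1]
gripper_width: 0.292
finger_force: 30.0
```

Scaled: -0.182 m / 0.75 = -0.2427, -0.154 m / 0.75 = -0.2053.

Request:
move_arm(steps=[{"dx": 0, "dy": 0, "dz": -0.0067, "wx": 0, "wy": 0, "wz": 0, "hand": 0}, {"dx": 0, "dy": 0, "dz": -0.02, "wx": 0, "wy": 0, "wz": 0, "hand": 0}, {"dx": 0, "dy": 0, "dz": -0.04, "wx": 0, "wy": 0, "wz": 0, "hand": 0}, {"dx": -0.0107, "dy": -0.0187, "dz": -0.0533, "wx": 0, "wy": 0, "wz": 0, "hand": 0}, {"dx": -0.0293, "dy": -0.0533, "dz": -0.0533, "wx": 0, "wy": 0, "wz": 0, "hand": 0}, {"dx": -0.0507, "dy": -0.0907, "dz": -0.0533, "wx": 0, "wy": 0, "wz": 0, "hand": 0}, {"dx": -0.072, "dy": -0.1293, "dz": -0.0533, "wx": 0, "wy": 0, "wz": 0, "hand": 0}, {"dx": -0.0933, "dy": -0.1667, "dz": -0.0533, "wx": 0, "wy": 0, "wz": 0, "hand": 0}, {"dx": -0.1147, "dy": -0.2053, "dz": -0.0533, "wx": 0, "wy": 0, "wz": 0, "hand": 0}, {"dx": -0.136, "dy": -0.2427, "dz": -0.0533, "wx": 0, "wy": 0, "wz": 0, "hand": 0}])

```text
time: 10.55
position: [0.4951, 0.1867, 0.1491]
tcp_rot: [0.383, 0.924, 0.001, 0.001]
ft_force: [0.7, -0.5, -0.5]
gripper_width: 0.291
finger_force: 30.0
```

Scaled: -0.1367 m / 0.75 = -0.1823, -0.13 m / 0.75 = -0.1733.

Request:
move_arm(steps=[{"dx": -0.0213, "dy": -0.0387, "dz": 0, "wx": 0, "wy": 0, "wz": 0, "hand": 0}, {"dx": -0.0427, "dy": -0.076, "dz": 0, "wx": 0, "wy": 0, "wz": 0, "hand": 0}, {"dx": -0.064, "dy": -0.1147, "dz": 0, "wx": 0, "wy": 0, "wz": 0, "hand": 0}, {"dx": -0.0827, "dy": -0.148, "dz": 0.0133, "wx": 0, "wy": 0, "wz": 0, "hand": 0}, {"dx": -0.096, "dy": -0.1733, "dz": 0.0267, "wx": 0, "wy": 0, "wz": 0, "hand": 0}, {"dx": -0.1017, "dy": -0.1823, "dz": 0.0533, "wx": 0, "wy": 0, "wz": 0, "hand": 0}, {"dx": -0.1017, "dy": -0.1823, "dz": 0.08, "wx": 0, "wy": 0, "wz": 0, "hand": 0}, {"dx": -0.1017, "dy": -0.1823, "dz": 0.0933, "wx": 0, "wy": 0, "wz": 0, "hand": 0}, {"dx": -0.1017, "dy": -0.1823, "dz": 0.0933, "wx": 0, "wy": 0, "wz": 0, "hand": 0}, {"dx": -0.1017, "dy": -0.1823, "dz": 0.0933, "wx": 0, "wy": 0, "wz": 0, "hand": 0}])

```text
time: 11.38
position: [0.453, 0.0373, 0.0787]
tcp_rot: [0.383, 0.924, 0.0, 0.0]
ft_force: [1.0, -1.3, -0.7]
gripper_width: 0.291
finger_force: 30.0
```

```bash
python3 -c "
from h import *
s=env.camera('side')
a=[cv2.resize(s[200:280,165:265],None,fx=4,fy=4,interpolation=2),cv2.resize(s[145:225,240:340],None,fx=4,fy=4,interpolation=2)]
cv2.imwrite('pics/a7.png',np.hstack(a)); cv2.imwrite('pics/side7.png',s)
p=env.observe()['position'];t=np.linspace(0,6.28,90)
for z in(p[2]-.001,p[2]-.0198):
  q=(proj('side',np.c_[p[0]+.014*np.cos(t),p[1]+.014*np.sin(t),0*t+z])-[240,145]+.5)*4+[400,0]; print(q.min(0).round(),q.max(0).round())
go(.4525,.037,.0365,45)"
```

```text
[566. 101.] [608. 122.]
[566. 125.] [607. 146.]
t 11.43 pos [0.4535 0.0374 0.0792] yaw 44.99 z [ 0.002  0.    -1.   ] F [ 0.1  0.2 -1.3] w 0.288 30.0
d [ 0.0005 -0.001   0.0427] wz -0.000
```

View pics/a7.png

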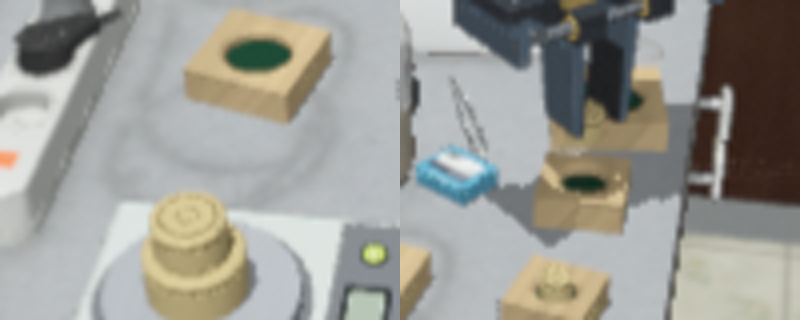

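Scaled: 0.041 m / 0.75 = 0.0547, 0.037 m / 0.75 = 0.0493.

Request:
move_arm(steps=[{"dx": -0.0009, "dy": -0.0013, "dz": 0.0107, "wx": 0, "wy": 0, "wz": 0, "hand": 0}, {"dx": -0.0009, "dy": -0.0013, "dz": 0.024, "wx": 0, "wy": 0, "wz": 0, "hand": 0}, {"dx": -0.0009, "dy": -0.0013, "dz": 0.036, "wx": 0, "wy": 0, "wz": 0, "hand": 0}, {"dx": -0.0009, "dy": -0.0013, "dz": 0.044, "wx": 0, "wy": 0, "wz": 0, "hand": 0}, {"dx": -0.0009, "dy": -0.0013, "dz": 0.0493, "wx": 0, "wy": 0, "wz": 0, "hand": 0}, {"dx": -0.0009, "dy": -0.0013, "dz": 0.052, "wx": 0, "wy": 0, "wz": 0, "hand": 0}, {"dx": -0.0009, "dy": -0.0013, "dz": 0.0533, "wx": 0, "wy": 0, "wz": 0, "hand": 0}, {"dx": -0.0009, "dy": -0.0013, "dz": 0.0547, "wx": 0, "wy": 0, "wz": 0, "hand": 0}, {"dx": -0.0009, "dy": -0.0013, "dz": 0.0547, "wx": 0, "wy": 0, "wz": 0, "hand": 0}])

```text
time: 12.18
position: [0.4524, 0.036, 0.0375]
tcp_rot: [0.383, 0.924, 0.0, 0.0]
ft_force: [0.5, -0.3, -0.5]
gripper_width: 0.293
finger_force: 30.0
```

Scaled: 0.002 m / 0.75 = 0.0027, 0.0015 m / 0.75 = 0.002.

Request:
move_arm(steps=[{"dx": 0, "dy": 0, "dz": 0.0013, "wx": 0, "wy": 0, "wz": 0, "hand": 0}, {"dx": 0, "dy": 0, "dz": 0.002, "wx": 0, "wy": 0, "wz": 0, "hand": 0}, {"dx": 0, "dy": 0, "dz": 0.0027, "wx": 0, "wy": 0, "wz": 0, "hand": 0}, {"dx": 0, "dy": 0, "dz": 0.0027, "wx": 0, "wy": 0, "wz": 0, "hand": 0}])

```text
time: 12.52
position: [0.4524, 0.036, 0.0358]
tcp_rot: [0.383, 0.924, 0.0, 0.0]
ft_force: [0.4, -0.3, 1.4]
gripper_width: 0.29
finger_force: 30.0
```

Seated at the predicted height, with light contact. Release and lift.

Scaled: -0.11 m / 0.75 = -0.1467, -0.09 m / 0.75 = -0.12.

Request:
move_arm(steps=[{"dx": 0, "dy": 0, "dz": 0, "wx": 0, "wy": 0, "wz": 0, "hand": 0.31}, {"dx": 0, "dy": 0, "dz": 0, "wx": 0, "wy": 0, "wz": 0, "hand": 0.34}, {"dx": 0, "dy": 0, "dz": 0, "wx": 0, "wy": 0, "wz": 0, "hand": 0.39}, {"dx": 0, "dy": 0, "dz": 0, "wx": 0, "wy": 0, "wz": 0, "hand": 0.45}, {"dx": 0, "dy": 0, "dz": 0, "wx": 0, "wy": 0, "wz": 0, "hand": 0.48}, {"dx": 0, "dy": 0, "dz": -0.0133, "wx": 0, "wy": 0, "wz": 0, "hand": 0.5}, {"dx": 0, "dy": 0, "dz": -0.04, "wx": 0, "wy": 0, "wz": 0, "hand": 0.52}, {"dx": 0, "dy": 0, "dz": -0.08, "wx": 0, "wy": 0, "wz": 0, "hand": 0.54}, {"dx": 0, "dy": 0, "dz": -0.12, "wx": 0, "wy": 0, "wz": 0, "hand": 0.56}, {"dx": 0, "dy": 0, "dz": -0.1467, "wx": 0, "wy": 0, "wz": 0, "hand": 0.56}])

```text
time: 13.35
position: [0.4531, 0.0361, 0.1479]
tcp_rot: [0.383, 0.924, 0.001, 0.001]
ft_force: [1.3, 0.4, 0.8]
gripper_width: 0.562
finger_force: 0.0
```

```bash
python3 -c "
from h import *
go(.5495,.3878,.135,45)"
```

```text
t 13.35 pos [0.4531 0.0361 0.1479] yaw 44.98 z [ 0.003  0.    -1.   ] F [1.3 0.4 0.8] w 0.562 0.0
d [0.1807 0.3167 0.0132] wz -0.000
```

Scaled: 0.3 m / 0.75 = 0.4, 0.138 m / 0.75 = 0.184.

Request:
move_arm(steps=[{"dx": 0.012, "dy": 0.02, "dz": 0, "wx": 0, "wy": 0, "wz": 0, "hand": 0.56}, {"dx": 0.0333, "dy": 0.0587, "dz": 0, "wx": 0, "wy": 0, "wz": 0, "hand": 0.56}, {"dx": 0.0573, "dy": 0.1013, "dz": 0, "wx": 0, "wy": 0, "wz": 0, "hand": 0.56}, {"dx": 0.0827, "dy": 0.1453, "dz": 0, "wx": 0, "wy": 0, "wz": 0, "hand": 0.56}, {"dx": 0.108, "dy": 0.1907, "dz": 0, "wx": 0, "wy": 0, "wz": 0, "hand": 0.56}, {"dx": 0.1333, "dy": 0.236, "dz": 0, "wx": 0, "wy": 0, "wz": 0, "hand": 0.56}, {"dx": 0.1587, "dy": 0.28, "dz": 0, "wx": 0, "wy": 0, "wz": 0, "hand": 0.56}, {"dx": 0.184, "dy": 0.3253, "dz": 0, "wx": 0, "wy": 0, "wz": 0, "hand": 0.56}, {"dx": 0.208, "dy": 0.368, "dz": 0, "wx": 0, "wy": 0, "wz": 0, "hand": 0.56}, {"dx": 0.2267, "dy": 0.4, "dz": 0, "wx": 0, "wy": 0, "wz": 0, "hand": 0.56}])

```text
time: 14.18
position: [0.5447, 0.3714, 0.145]
tcp_rot: [0.382, 0.924, 0.0, -0.0]
ft_force: [0.8, 0.0, 1.2]
gripper_width: 0.56
finger_force: 0.0
```

Scaled: 0.03 m / 0.75 = 0.04, 0.024 m / 0.75 = 0.032.

Request:
move_arm(steps=[{"dx": 0.0093, "dy": 0.016, "dz": 0, "wx": 0, "wy": 0, "wz": 0, "hand": 0.56}, {"dx": 0.0135, "dy": 0.0232, "dz": 0, "wx": 0, "wy": 0, "wz": 0, "hand": 0.56}, {"dx": 0.0135, "dy": 0.0232, "dz": 0, "wx": 0, "wy": 0, "wz": 0, "hand": 0.56}, {"dx": 0.0135, "dy": 0.0232, "dz": 0.008, "wx": 0, "wy": 0, "wz": 0, "hand": 0.56}, {"dx": 0.0135, "dy": 0.0232, "dz": 0.02, "wx": 0, "wy": 0, "wz": 0, "hand": 0.56}, {"dx": 0.0135, "dy": 0.0232, "dz": 0.032, "wx": 0, "wy": 0, "wz": 0, "hand": 0.56}, {"dx": 0.0135, "dy": 0.0232, "dz": 0.04, "wx": 0, "wy": 0, "wz": 0, "hand": 0.56}, {"dx": 0.0135, "dy": 0.0232, "dz": 0.04, "wx": 0, "wy": 0, "wz": 0, "hand": 0.56}, {"dx": 0.0135, "dy": 0.0232, "dz": 0.04, "wx": 0, "wy": 0, "wz": 0, "hand": 0.56}])

```text
time: 14.93
position: [0.5492, 0.387, 0.1148]
tcp_rot: [0.383, 0.924, -0.001, -0.0]
ft_force: [0.0, -0.1, 0.5]
gripper_width: 0.564
finger_force: 0.0
```

```bash
python3 -c "
from h import *
go(.5495,.3878,.087,45)"
```

```text
t 14.93 pos [0.5492 0.387  0.1148] yaw 44.94 z [-0.001 -0.001 -1.   ] F [ 0.  -0.1  0.5] w 0.564 0.0
d [0.0003 0.0008 0.0278] wz -0.001
```

Scaled: 0.028 m / 0.75 = 0.0373, 0.025 m / 0.75 = 0.0333.

Request:
move_arm(steps=[{"dx": 0, "dy": 0.0007, "dz": 0.0133, "wx": 0, "wy": 0, "wz": 0, "hand": 0.56}, {"dx": 0, "dy": 0.0007, "dz": 0.0253, "wx": 0, "wy": 0, "wz": 0, "hand": 0.56}, {"dx": 0, "dy": 0.0007, "dz": 0.0333, "wx": 0, "wy": 0, "wz": 0, "hand": 0.56}, {"dx": 0, "dy": 0.0007, "dz": 0.0373, "wx": 0, "wy": 0, "wz": 0, "hand": 0.54}, {"dx": 0, "dy": 0.0007, "dz": 0.0373, "wx": 0, "wy": 0, "wz": 0, "hand": 0.51}, {"dx": 0, "dy": 0.0007, "dz": 0.0373, "wx": 0, "wy": 0, "wz": 0, "hand": 0.49}, {"dx": 0, "dy": 0.0007, "dz": 0.0373, "wx": 0, "wy": 0, "wz": 0, "hand": 0.475}, {"dx": 0, "dy": 0.0007, "dz": 0.0373, "wx": 0, "wy": 0, "wz": 0, "hand": 0.46}, {"dx": 0, "dy": 0.0007, "dz": 0.0373, "wx": 0, "wy": 0, "wz": 0, "hand": 0.445}, {"dx": 0, "dy": 0.0007, "dz": 0.0373, "wx": 0, "wy": 0, "wz": 0, "hand": 0.43}])

```text
time: 15.77
position: [0.5498, 0.3881, 0.0878]
tcp_rot: [0.383, 0.924, 0.0, 0.0]
ft_force: [-0.1, -0.7, 0.4]
gripper_width: 0.432
finger_force: 0.3
```

Request:
move_arm(steps=[{"dx": 0, "dy": 0, "dz": 0, "wx": 0, "wy": 0, "wz": 0, "hand": 0.415}, {"dx": 0, "dy": 0, "dz": 0, "wx": 0, "wy": 0, "wz": 0, "hand": 0.4}, {"dx": 0, "dy": 0, "dz": 0, "wx": 0, "wy": 0, "wz": 0, "hand": 0.385}, {"dx": 0, "dy": 0, "dz": 0, "wx": 0, "wy": 0, "wz": 0, "hand": 0.35}, {"dx": 0, "dy": 0, "dz": 0, "wx": 0, "wy": 0, "wz": 0, "hand": 0.2}, {"dx": 0, "dy": 0, "dz": 0, "wx": 0, "wy": 0, "wz": 0, "hand": 0}, {"dx": 0, "dy": 0, "dz": 0, "wx": 0, "wy": 0, "wz": 0, "hand": 0}, {"dx": 0, "dy": 0, "dz": 0, "wx": 0, "wy": 0, "wz": 0, "hand": 0}])

```text
time: 16.43
position: [0.5497, 0.388, 0.0876]
tcp_rot: [0.383, 0.924, -0.0, -0.0]
ft_force: [-2.8, -2.1, 4.4]
gripper_width: 0.405
finger_force: 30.0
```

```bash
python3 -c "
from h import *
go(.5782,.1687,.128,45)"
```

```text
t 16.43 pos [0.5497 0.388  0.0876] yaw 44.98 z [-0. -0. -1.] F [-2.8 -2.1  4.4] w 0.405 30.0
d [-0.1752 -0.1348 -0.0403] wz -0.000
```

Scaled: -0.147 m / 0.75 = -0.196, -0.125 m / 0.75 = -0.1667.

Request:
move_arm(steps=[{"dx": 0, "dy": 0, "dz": -0.0067, "wx": 0, "wy": 0, "wz": 0, "hand": 0}, {"dx": 0, "dy": 0, "dz": -0.02, "wx": 0, "wy": 0, "wz": 0, "hand": 0}, {"dx": 0, "dy": 0, "dz": -0.04, "wx": 0, "wy": 0, "wz": 0, "hand": 0}, {"dx": -0.0133, "dy": -0.0107, "dz": -0.06, "wx": 0, "wy": 0, "wz": 0, "hand": 0}, {"dx": -0.04, "dy": -0.0307, "dz": -0.0667, "wx": 0, "wy": 0, "wz": 0, "hand": 0}, {"dx": -0.0707, "dy": -0.0547, "dz": -0.0667, "wx": 0, "wy": 0, "wz": 0, "hand": 0}, {"dx": -0.1027, "dy": -0.0787, "dz": -0.0667, "wx": 0, "wy": 0, "wz": 0, "hand": 0}, {"dx": -0.1347, "dy": -0.104, "dz": -0.0667, "wx": 0, "wy": 0, "wz": 0, "hand": 0}, {"dx": -0.1667, "dy": -0.128, "dz": -0.0667, "wx": 0, "wy": 0, "wz": 0, "hand": 0}, {"dx": -0.196, "dy": -0.1507, "dz": -0.06, "wx": 0, "wy": 0, "wz": 0, "hand": 0}])

```text
time: 17.27
position: [0.5751, 0.2022, 0.1345]
tcp_rot: [0.383, 0.924, 0.001, 0.002]
ft_force: [0.4, -0.4, -2.3]
gripper_width: 0.403
finger_force: 30.0
```

Scaled: 0.055 m / 0.75 = 0.0733, 0.05 m / 0.75 = 0.0667.

Request:
move_arm(steps=[{"dx": -0.0227, "dy": -0.0173, "dz": 0.0133, "wx": 0, "wy": 0, "wz": 0, "hand": 0}, {"dx": -0.0333, "dy": -0.0253, "dz": 0.0267, "wx": 0, "wy": 0, "wz": 0, "hand": 0}, {"dx": -0.0373, "dy": -0.0291, "dz": 0.0467, "wx": 0, "wy": 0, "wz": 0, "hand": 0}, {"dx": -0.0373, "dy": -0.0291, "dz": 0.0667, "wx": 0, "wy": 0, "wz": 0, "hand": 0}, {"dx": -0.0373, "dy": -0.0291, "dz": 0.0733, "wx": 0, "wy": 0, "wz": 0, "hand": 0}, {"dx": -0.0373, "dy": -0.0291, "dz": 0.0733, "wx": 0, "wy": 0, "wz": 0, "hand": 0}, {"dx": -0.0373, "dy": -0.0291, "dz": 0.0733, "wx": 0, "wy": 0, "wz": 0, "hand": 0}])

```text
time: 17.85
position: [0.5785, 0.1695, 0.0777]
tcp_rot: [0.383, 0.924, 0.0, 0.0]
ft_force: [0.4, 0.2, -1.5]
gripper_width: 0.406
finger_force: 30.0
```

```bash
python3 -c "
from h import *
s=env.camera('side')
a=[cv2.resize(s[200:290,165:265],None,fx=4,fy=4,interpolation=2),cv2.resize(s[150:240,180:280],None,fx=4,fy=4,interpolation=2)]
cv2.imwrite('pics/a8.png',np.hstack(a)); cv2.imwrite('pics/side8.png',s)
p=env.observe()['position'];t=np.linspace(0,6.28,90)
def ext(c,r,z,o):
  q=(proj('side',np.c_[c[0]+r*np.cos(t),c[1]+r*np.sin(t),0*t+z])-o+.5)*4; print(q.min(0).round(),q.max(0).round())
ext(p,.019,p[2]+.001,[80,150]); ext(p,.019,p[2]-.0196,[80,150])
ext([.549,.387],.026,.068,[165,200]);ext([.549,.387],.026,.04,[165,200])
go(.578,.1687,.0356,45)"
```

```text
[563. 162.] [625. 197.]
[565. 189.] [627. 225.]
[143. 213.] [250. 289.]
[148. 253.] [253. 330.]
t 17.9 pos [0.5788 0.1696 0.0782] yaw 45.01 z [ 0.002  0.001 -1.   ] F [ 0.4  0.4 -2.6] w 0.406 30.0
d [-0.     -0.0013  0.0426] wz 0.000
```

View pics/a8.png

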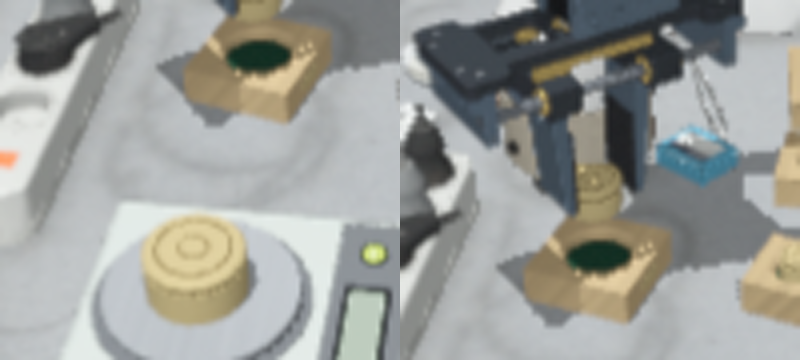

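Scaled: 0.0405 m / 0.75 = 0.054, 0.04 m / 0.75 = 0.0533.

Request:
move_arm(steps=[{"dx": 0, "dy": -0.0007, "dz": 0.0107, "wx": 0, "wy": 0, "wz": 0, "hand": 0}, {"dx": 0, "dy": -0.0007, "dz": 0.024, "wx": 0, "wy": 0, "wz": 0, "hand": 0}, {"dx": 0, "dy": -0.0007, "dz": 0.036, "wx": 0, "wy": 0, "wz": 0, "hand": 0}, {"dx": 0, "dy": -0.0007, "dz": 0.044, "wx": 0, "wy": 0, "wz": 0, "hand": 0}, {"dx": 0, "dy": -0.0007, "dz": 0.0493, "wx": 0, "wy": 0, "wz": 0, "hand": 0}, {"dx": 0, "dy": -0.0007, "dz": 0.052, "wx": 0, "wy": 0, "wz": 0, "hand": 0}, {"dx": 0, "dy": -0.0007, "dz": 0.0533, "wx": 0, "wy": 0, "wz": 0, "hand": 0}, {"dx": 0, "dy": -0.0007, "dz": 0.054, "wx": 0, "wy": 0, "wz": 0, "hand": 0}, {"dx": 0, "dy": -0.0007, "dz": 0.054, "wx": 0, "wy": 0, "wz": 0, "hand": 0}])

```text
time: 18.65
position: [0.5781, 0.1687, 0.0371]
tcp_rot: [0.383, 0.924, 0.0, 0.0]
ft_force: [-0.2, 0.1, -1.7]
gripper_width: 0.407
finger_force: 30.0
```

Scaled: 0.0015 m / 0.75 = 0.002, 0.001 m / 0.75 = 0.0013.

Request:
move_arm(steps=[{"dx": 0, "dy": 0, "dz": 0.0013, "wx": 0, "wy": 0, "wz": 0, "hand": 0}, {"dx": 0, "dy": 0, "dz": 0.002, "wx": 0, "wy": 0, "wz": 0, "hand": 0}, {"dx": 0, "dy": 0, "dz": 0.002, "wx": 0, "wy": 0, "wz": 0, "hand": 0}])

```text
time: 18.9
position: [0.5781, 0.1687, 0.0358]
tcp_rot: [0.383, 0.924, 0.0, 0.0]
ft_force: [0.3, -0.3, -1.3]
gripper_width: 0.403
finger_force: 30.0
```

Still carrying its weight; a touch lower.

Scaled: 0.0008 m / 0.75 = 0.0011, 0.0004 m / 0.75 = 0.0005.

Request:
move_arm(steps=[{"dx": 0, "dy": 0, "dz": 0.0005, "wx": 0, "wy": 0, "wz": 0, "hand": 0}, {"dx": 0, "dy": 0, "dz": 0.0011, "wx": 0, "wy": 0, "wz": 0, "hand": 0}, {"dx": 0, "dy": 0, "dz": 0.0011, "wx": 0, "wy": 0, "wz": 0, "hand": 0}])

```text
time: 19.15
position: [0.5781, 0.1687, 0.0357]
tcp_rot: [0.383, 0.924, 0.0, 0.0]
ft_force: [-1.8, -0.9, 5.5]
gripper_width: 0.405
finger_force: 30.0
```

Scaled: -0.1 m / 0.75 = -0.1333, -0.085 m / 0.75 = -0.1133.

Request:
move_arm(steps=[{"dx": 0, "dy": 0, "dz": 0, "wx": 0, "wy": 0, "wz": 0, "hand": 0.42}, {"dx": 0, "dy": 0, "dz": 0, "wx": 0, "wy": 0, "wz": 0, "hand": 0.45}, {"dx": 0, "dy": 0, "dz": 0, "wx": 0, "wy": 0, "wz": 0, "hand": 0.5}, {"dx": 0, "dy": 0, "dz": 0, "wx": 0, "wy": 0, "wz": 0, "hand": 0.55}, {"dx": 0, "dy": 0, "dz": 0, "wx": 0, "wy": 0, "wz": 0, "hand": 0.58}, {"dx": 0, "dy": 0, "dz": -0.0133, "wx": 0, "wy": 0, "wz": 0, "hand": 0.6}, {"dx": 0, "dy": 0, "dz": -0.04, "wx": 0, "wy": 0, "wz": 0, "hand": 0.65}, {"dx": 0, "dy": 0, "dz": -0.08, "wx": 0, "wy": 0, "wz": 0, "hand": 0.7}, {"dx": 0, "dy": 0, "dz": -0.1133, "wx": 0, "wy": 0, "wz": 0, "hand": 0.72}, {"dx": 0, "dy": 0, "dz": -0.1333, "wx": 0, "wy": 0, "wz": 0, "hand": 0.72}])

```text
time: 19.98
position: [0.5792, 0.1691, 0.1384]
tcp_rot: [0.383, 0.924, 0.002, 0.002]
ft_force: [0.2, 0.4, 0.2]
gripper_width: 0.722
finger_force: 0.0
```

```bash
python3 -c "
from h import *
go(.548,.388,.059,45)"
```

```text
t 19.98 pos [0.5792 0.1691 0.1384] yaw 44.98 z [ 0.005  0.001 -1.   ] F [0.2 0.4 0.2] w 0.722 0.0
d [0.1771 0.1324 0.0796] wz -0.000
```

Scaled: 0.1764 m / 0.75 = 0.2352, 0.1338 m / 0.75 = 0.1784.

Request:
move_arm(steps=[{"dx": 0.0133, "dy": 0.0107, "dz": 0, "wx": 0, "wy": 0, "wz": 0, "hand": 0.72}, {"dx": 0.04, "dy": 0.0307, "dz": 0, "wx": 0, "wy": 0, "wz": 0, "hand": 0.72}, {"dx": 0.0733, "dy": 0.056, "dz": 0, "wx": 0, "wy": 0, "wz": 0, "hand": 0.72}, {"dx": 0.1067, "dy": 0.0813, "dz": 0, "wx": 0, "wy": 0, "wz": 0, "hand": 0.72}, {"dx": 0.14, "dy": 0.1067, "dz": 0, "wx": 0, "wy": 0, "wz": 0, "hand": 0.72}, {"dx": 0.1733, "dy": 0.132, "dz": 0, "wx": 0, "wy": 0, "wz": 0, "hand": 0.72}, {"dx": 0.204, "dy": 0.1547, "dz": 0, "wx": 0, "wy": 0, "wz": 0, "hand": 0.72}, {"dx": 0.2267, "dy": 0.172, "dz": 0, "wx": 0, "wy": 0, "wz": 0, "hand": 0.72}, {"dx": 0.2352, "dy": 0.1784, "dz": 0.0067, "wx": 0, "wy": 0, "wz": 0, "hand": 0.72}, {"dx": 0.2352, "dy": 0.1784, "dz": 0.0133, "wx": 0, "wy": 0, "wz": 0, "hand": 0.72}])

```text
time: 20.82
position: [0.5468, 0.3901, 0.1235]
tcp_rot: [0.382, 0.924, -0.0, -0.0]
ft_force: [1.2, 0.3, -0.4]
gripper_width: 0.72
finger_force: 0.0
```

Scaled: 0.03 m / 0.75 = 0.04, 0.025 m / 0.75 = 0.0333.

Request:
move_arm(steps=[{"dx": 0, "dy": 0, "dz": 0.0067, "wx": 0, "wy": 0, "wz": 0, "hand": 0.72}, {"dx": 0, "dy": 0, "dz": 0.02, "wx": 0, "wy": 0, "wz": 0, "hand": 0.72}, {"dx": 0, "dy": 0, "dz": 0.0333, "wx": 0, "wy": 0, "wz": 0, "hand": 0.72}, {"dx": 0, "dy": 0, "dz": 0.04, "wx": 0, "wy": 0, "wz": 0, "hand": 0.72}, {"dx": 0, "dy": 0, "dz": 0.04, "wx": 0, "wy": 0, "wz": 0, "hand": 0.72}])

```text
time: 21.23
position: [0.5471, 0.3864, 0.0925]
tcp_rot: [0.383, 0.924, -0.002, -0.001]
ft_force: [0.1, 0.2, -0.1]
gripper_width: 0.723
finger_force: 0.0
```

```bash
python3 -c "
from h import *
go(.548,.388,.060,45)"
```

```text
t 21.23 pos [0.5471 0.3864 0.0925] yaw 44.9 z [-0.003 -0.002 -1.   ] F [ 0.1  0.2 -0.1] w 0.723 0.0
d [0.0005 0.0019 0.0325] wz -0.002
```

Scaled: 0.035 m / 0.75 = 0.0467, 0.034 m / 0.75 = 0.0453.

Request:
move_arm(steps=[{"dx": 0, "dy": 0, "dz": 0.0133, "wx": 0, "wy": 0, "wz": 0, "hand": 0.72}, {"dx": 0, "dy": 0, "dz": 0.0267, "wx": 0, "wy": 0, "wz": 0, "hand": 0.72}, {"dx": 0, "dy": 0, "dz": 0.0387, "wx": 0, "wy": 0, "wz": 0, "hand": 0.72}, {"dx": 0, "dy": 0, "dz": 0.0453, "wx": 0, "wy": 0, "wz": 0, "hand": 0.69}, {"dx": 0, "dy": 0, "dz": 0.0467, "wx": 0, "wy": 0, "wz": 0, "hand": 0.66}, {"dx": 0, "dy": 0, "dz": 0.0467, "wx": 0, "wy": 0, "wz": 0, "hand": 0.64}, {"dx": 0, "dy": 0, "dz": 0.0467, "wx": 0, "wy": 0, "wz": 0, "hand": 0.62}, {"dx": 0, "dy": 0, "dz": 0.0467, "wx": 0, "wy": 0, "wz": 0, "hand": 0.605}, {"dx": 0, "dy": 0, "dz": 0.0467, "wx": 0, "wy": 0, "wz": 0, "hand": 0.59}, {"dx": 0, "dy": 0, "dz": 0.0467, "wx": 0, "wy": 0, "wz": 0, "hand": 0.58}])

```text
time: 22.07
position: [0.548, 0.3882, 0.0602]
tcp_rot: [0.383, 0.924, 0.0, 0.0]
ft_force: [0.0, -0.6, 0.1]
gripper_width: 0.582
finger_force: 0.0
```

Request:
move_arm(steps=[{"dx": 0, "dy": 0, "dz": 0, "wx": 0, "wy": 0, "wz": 0, "hand": 0.565}, {"dx": 0, "dy": 0, "dz": 0, "wx": 0, "wy": 0, "wz": 0, "hand": 0.55}, {"dx": 0, "dy": 0, "dz": 0, "wx": 0, "wy": 0, "wz": 0, "hand": 0.535}, {"dx": 0, "dy": 0, "dz": 0, "wx": 0, "wy": 0, "wz": 0, "hand": 0.5}, {"dx": 0, "dy": 0, "dz": 0, "wx": 0, "wy": 0, "wz": 0, "hand": 0.3}, {"dx": 0, "dy": 0, "dz": 0, "wx": 0, "wy": 0, "wz": 0, "hand": 0}, {"dx": 0, "dy": 0, "dz": 0, "wx": 0, "wy": 0, "wz": 0, "hand": 0}, {"dx": 0, "dy": 0, "dz": 0, "wx": 0, "wy": 0, "wz": 0, "hand": 0}])

```text
time: 22.73
position: [0.5477, 0.3879, 0.06]
tcp_rot: [0.383, 0.924, -0.0, -0.0]
ft_force: [-2.4, -1.9, 5.3]
gripper_width: 0.563
finger_force: 30.0
```

```bash
python3 -c "
from h import *
go(.4508,-.0812,.11,10)"
```

```text
t 22.73 pos [0.5477 0.3879 0.06  ] yaw 44.98 z [-0. -0. -1.] F [-2.4 -1.9  5.3] w 0.563 30.0
d [-0.2633 -0.4002 -0.0499] wz 0.610
```

Scaled: -0.158 m / 0.75 = -0.2107, -0.131 m / 0.75 = -0.1747.

Request:
move_arm(steps=[{"dx": 0, "dy": 0, "dz": -0.0067, "wx": 0, "wy": 0, "wz": 0, "hand": 0}, {"dx": 0, "dy": 0, "dz": -0.02, "wx": 0, "wy": 0, "wz": 0, "hand": 0}, {"dx": 0, "dy": 0, "dz": -0.04, "wx": 0, "wy": 0, "wz": 0, "hand": 0}, {"dx": -0.0067, "dy": -0.0107, "dz": -0.0627, "wx": 0, "wy": 0, "wz": 0, "hand": 0}, {"dx": -0.0213, "dy": -0.032, "dz": -0.08, "wx": 0, "wy": 0, "wz": 0, "hand": 0}, {"dx": -0.0427, "dy": -0.064, "dz": -0.0867, "wx": 0, "wy": 0, "wz": 0, "hand": 0}, {"dx": -0.0667, "dy": -0.1013, "dz": -0.0867, "wx": 0, "wy": 0, "wz": 0, "hand": 0}, {"dx": -0.0907, "dy": -0.1387, "dz": -0.0867, "wx": 0, "wy": 0, "wz": 0, "hand": 0}, {"dx": -0.1147, "dy": -0.1747, "dz": -0.0867, "wx": 0, "wy": 0, "wz": 0, "hand": 0}, {"dx": -0.1387, "dy": -0.2107, "dz": -0.0867, "wx": 0, "wy": 0, "wz": 0, "hand": 0}])

```text
time: 23.57
position: [0.509, 0.2015, 0.1246]
tcp_rot: [0.383, 0.924, 0.0, 0.0]
ft_force: [0.9, -0.1, -4.5]
gripper_width: 0.561
finger_force: 30.0
```

Scaled: -0.2422 m / 0.75 = -0.3229, -0.235 m / 0.75 = -0.3133, 0.61 rad / 3.1416 = 0.1942.

Request:
move_arm(steps=[{"dx": -0.024, "dy": -0.036, "dz": 0, "wx": 0, "wy": 0, "wz": 0.0159, "hand": 0}, {"dx": -0.048, "dy": -0.0733, "dz": 0, "wx": 0, "wy": 0, "wz": 0.0382, "hand": 0}, {"dx": -0.072, "dy": -0.1093, "dz": 0, "wx": 0, "wy": 0, "wz": 0.0637, "hand": 0}, {"dx": -0.096, "dy": -0.1467, "dz": 0, "wx": 0, "wy": 0, "wz": 0.0891, "hand": 0}, {"dx": -0.12, "dy": -0.1827, "dz": 0, "wx": 0, "wy": 0, "wz": 0.1146, "hand": 0}, {"dx": -0.144, "dy": -0.2187, "dz": 0, "wx": 0, "wy": 0, "wz": 0.1401, "hand": 0}, {"dx": -0.168, "dy": -0.256, "dz": 0, "wx": 0, "wy": 0, "wz": 0.1655, "hand": 0}, {"dx": -0.1907, "dy": -0.2907, "dz": 0.0067, "wx": 0, "wy": 0, "wz": 0.1846, "hand": 0}, {"dx": -0.2053, "dy": -0.3133, "dz": 0.0133, "wx": 0, "wy": 0, "wz": 0.1942, "hand": 0}, {"dx": -0.212, "dy": -0.3229, "dz": 0.0267, "wx": 0, "wy": 0, "wz": 0.1942, "hand": 0}])

```text
time: 24.4
position: [0.4508, -0.0835, 0.1054]
tcp_rot: [0.644, 0.765, 0.0, 0.001]
ft_force: [0.4, 0.7, -4.9]
gripper_width: 0.563
finger_force: 30.0
```

Scaled: 0.025 m / 0.75 = 0.0333, 0.02 m / 0.75 = 0.0267.

Request:
move_arm(steps=[{"dx": 0, "dy": 0, "dz": 0.0133, "wx": 0, "wy": 0, "wz": 0, "hand": 0}, {"dx": 0, "dy": 0, "dz": 0.0267, "wx": 0, "wy": 0, "wz": 0, "hand": 0}, {"dx": 0, "dy": 0, "dz": 0.0333, "wx": 0, "wy": 0, "wz": 0, "hand": 0}, {"dx": 0, "dy": 0, "dz": 0.0333, "wx": 0, "wy": 0, "wz": 0, "hand": 0}, {"dx": 0, "dy": 0, "dz": 0.0333, "wx": 0, "wy": 0, "wz": 0, "hand": 0}, {"dx": 0, "dy": 0, "dz": 0.0333, "wx": 0, "wy": 0, "wz": 0, "hand": 0}])

```text
time: 24.9
position: [0.4512, -0.0808, 0.0802]
tcp_rot: [0.642, 0.766, 0.0, 0.001]
ft_force: [0.3, -0.4, -4.3]
gripper_width: 0.56
finger_force: 30.0
```

```bash
python3 -c "
from h import *
s=env.camera('side')
cv2.imwrite('pics/a9.png',cv2.resize(s[130:250,200:340],None,fx=5,fy=5,interpolation=2)); cv2.imwrite('pics/side9.png',s)
p=env.observe()['position'];t=np.linspace(0,6.28,90)
def ext(c,r,z):
  q=(proj('side',np.c_[c[0]+r*np.cos(t),c[1]+r*np.sin(t),0*t+z])-[200,130]+.5)*5; print(q.min(0).round(),q.max(0).round())
ext(p,.026,p[2]+.008); ext(p,.026,p[2]-.020)
go(.4509,-.081,.036,10)"
```

```text
[421.  79.] [510. 120.]
[419. 121.] [507. 163.]
t 24.95 pos [ 0.4512 -0.0808  0.0802] yaw 10.05 z [ 0.001 -0.    -1.   ] F [ 0.7  0.4 -4.3] w 0.558 30.0
d [-0.0001 -0.0004  0.0442] wz 0.001
```

View pics/a9.png

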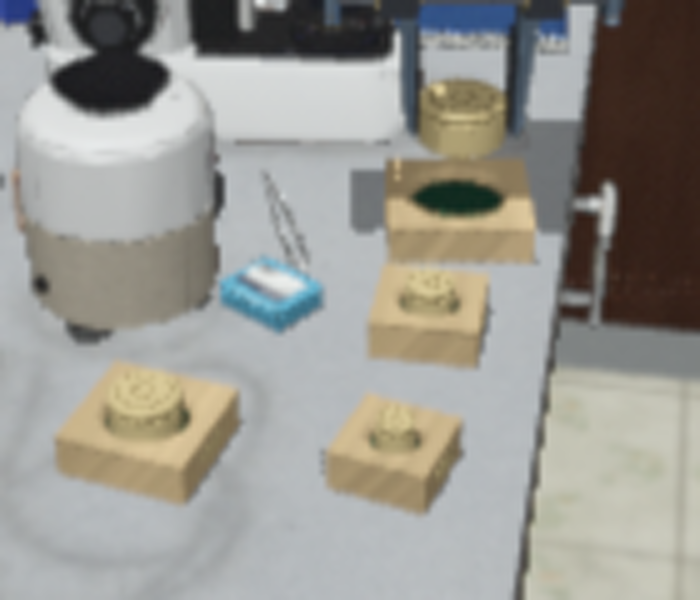

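Scaled: 0.0425 m / 0.75 = 0.0567, 0.042 m / 0.75 = 0.056.

Request:
move_arm(steps=[{"dx": 0, "dy": 0, "dz": 0.0107, "wx": 0, "wy": 0, "wz": 0, "hand": 0}, {"dx": 0, "dy": 0, "dz": 0.024, "wx": 0, "wy": 0, "wz": 0, "hand": 0}, {"dx": 0, "dy": 0, "dz": 0.0373, "wx": 0, "wy": 0, "wz": 0, "hand": 0}, {"dx": 0, "dy": 0, "dz": 0.0467, "wx": 0, "wy": 0, "wz": 0, "hand": 0}, {"dx": 0, "dy": 0, "dz": 0.052, "wx": 0, "wy": 0, "wz": 0, "hand": 0}, {"dx": 0, "dy": 0, "dz": 0.0547, "wx": 0, "wy": 0, "wz": 0, "hand": 0}, {"dx": 0, "dy": 0, "dz": 0.056, "wx": 0, "wy": 0, "wz": 0, "hand": 0}, {"dx": 0, "dy": 0, "dz": 0.0567, "wx": 0, "wy": 0, "wz": 0, "hand": 0}, {"dx": 0, "dy": 0, "dz": 0.0567, "wx": 0, "wy": 0, "wz": 0, "hand": 0}])

```text
time: 25.7
position: [0.4509, -0.0809, 0.0374]
tcp_rot: [0.643, 0.766, 0.0, 0.0]
ft_force: [-1.0, 0.5, -5.2]
gripper_width: 0.562
finger_force: 30.0
```

Scaled: 0.0015 m / 0.75 = 0.002, 0.001 m / 0.75 = 0.0013.

Request:
move_arm(steps=[{"dx": 0, "dy": 0, "dz": 0.0007, "wx": 0, "wy": 0, "wz": 0, "hand": 0}, {"dx": 0, "dy": 0, "dz": 0.0013, "wx": 0, "wy": 0, "wz": 0, "hand": 0}, {"dx": 0, "dy": 0, "dz": 0.002, "wx": 0, "wy": 0, "wz": 0, "hand": 0}, {"dx": 0, "dy": 0, "dz": 0.002, "wx": 0, "wy": 0, "wz": 0, "hand": 0}])

```text
time: 26.03
position: [0.4508, -0.0809, 0.036]
tcp_rot: [0.643, 0.766, 0.0, 0.0]
ft_force: [-0.3, -0.4, -1.2]
gripper_width: 0.561
finger_force: 30.0
```

Partly unloaded; a hair lower.

Scaled: 0.0005 m / 0.75 = 0.0007.

Request:
move_arm(steps=[{"dx": 0, "dy": 0, "dz": 0.0007, "wx": 0, "wy": 0, "wz": 0, "hand": 0}, {"dx": 0, "dy": 0, "dz": 0.0007, "wx": 0, "wy": 0, "wz": 0, "hand": 0}, {"dx": 0, "dy": 0, "dz": 0.0007, "wx": 0, "wy": 0, "wz": 0, "hand": 0}])

```text
time: 26.28
position: [0.4508, -0.0809, 0.036]
tcp_rot: [0.643, 0.766, 0.0, 0.0]
ft_force: [-1.3, 0.1, 5.0]
gripper_width: 0.557
finger_force: 30.0
```

Scaled: -0.1 m / 0.75 = -0.1333, -0.085 m / 0.75 = -0.1133.

Request:
move_arm(steps=[{"dx": 0, "dy": 0, "dz": 0, "wx": 0, "wy": 0, "wz": 0, "hand": 0.58}, {"dx": 0, "dy": 0, "dz": 0, "wx": 0, "wy": 0, "wz": 0, "hand": 0.61}, {"dx": 0, "dy": 0, "dz": 0, "wx": 0, "wy": 0, "wz": 0, "hand": 0.66}, {"dx": 0, "dy": 0, "dz": 0, "wx": 0, "wy": 0, "wz": 0, "hand": 0.7}, {"dx": 0, "dy": 0, "dz": 0, "wx": 0, "wy": 0, "wz": 0, "hand": 0.72}, {"dx": 0, "dy": 0, "dz": -0.0133, "wx": 0, "wy": 0, "wz": 0, "hand": 0.72}, {"dx": 0, "dy": 0, "dz": -0.04, "wx": 0, "wy": 0, "wz": 0, "hand": 0.72}, {"dx": 0, "dy": 0, "dz": -0.08, "wx": 0, "wy": 0, "wz": 0, "hand": 0.72}, {"dx": 0, "dy": 0, "dz": -0.1133, "wx": 0, "wy": 0, "wz": 0, "hand": 0.72}, {"dx": 0, "dy": 0, "dz": -0.1333, "wx": 0, "wy": 0, "wz": 0, "hand": 0.72}])

```text
time: 27.12
position: [0.4518, -0.0811, 0.1376]
tcp_rot: [0.643, 0.766, 0.001, 0.002]
ft_force: [0.3, 0.1, 0.4]
gripper_width: 0.718
finger_force: 0.0
```

Scaled: -0.01 m / 0.75 = -0.0133.

Request:
move_arm(steps=[{"dx": 0, "dy": 0, "dz": -0.0133, "wx": 0, "wy": 0, "wz": 0, "hand": 0.72}, {"dx": 0, "dy": 0, "dz": -0.0133, "wx": 0, "wy": 0, "wz": 0, "hand": 0.72}, {"dx": 0, "dy": 0, "dz": -0.0133, "wx": 0, "wy": 0, "wz": 0, "hand": 0.72}, {"dx": 0, "dy": 0, "dz": -0.0133, "wx": 0, "wy": 0, "wz": 0, "hand": 0.72}])

```text
time: 27.45
position: [0.45, -0.0808, 0.1443]
tcp_rot: [0.643, 0.766, -0.0, -0.001]
ft_force: [0.1, 0.2, -0.7]
gripper_width: 0.723
finger_force: 0.0
```

```bash
python3 -c "
from h import *
s=env.camera('side')
cv2.imwrite('pics/b1.png',cv2.resize(s[130:250,200:340],None,fx=5,fy=5,interpolation=2))
go(.4509,-.081,.14,10)"
```

```text
t 27.5 pos [ 0.4499 -0.0807  0.1441] yaw 10.03 z [-0.002  0.001 -1.   ] F [-0.4  0.  -1.3] w 0.719 0.0
d [-0.0004  0.001   0.0041] wz 0.000
```

View pics/b1.png

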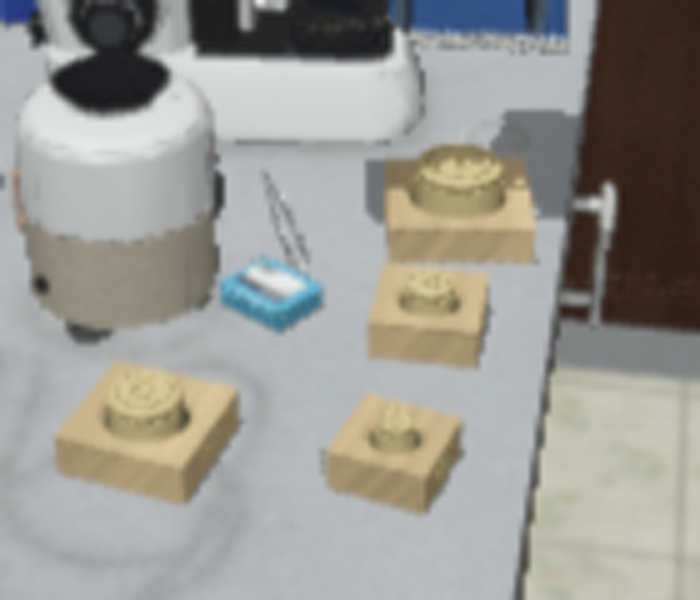

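All four weights stand upright in their wells (crop pixels: 500 at (460,180), 100 at (430,290), 200 at (145,403), 50 at (395,428)), and the gripper is clear.

```bash
python3 -c "
from rig import env
print(env.hand_in())"
```

```text
the job is handed in; nothing more can be done
None
```

All four weights were unloaded from the top down and stand upright in their own cases; the gripper has let go and is clear, and the job was handed in at about 27.5 s, though the hand-in call gave no verdict.

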